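# Build a spacer lamp and press its two end clips home

### The job

Lay the lamp's back plate in the nest of the lever press, layer every flat aluminium spacer disc laid out on the bench on it in one centred stack, and put the domed lens on top. Then press the two end clips home with the press: swing the sprung lever fully to its stop and let it spring back, turn the plate end for end in the nest without spilling the stack, and pull the lever again for the other clip. Finally set the finished lamp down in the middle of the black rubber mat, stack and lens still centred, and leave the other things on the bench alone.

Things in the scene. Friction and masses are not known exactly. Their poses are not given: they have to be found in the camera images.
- plate: Lamp back plate, loose aluminium, 66 mm wide (its x), 104 mm long (its y), 10 mm thick; origin at the centre of its underside; about 0.25 kg. An upright steel clip stands on each end (clip_a at +y, clip_b at -y; the ends are alike), so grip it across its 66 mm width at mid length, where a centred stack leaves 3 mm each side.
- clip_a (a joint): Clip at the plate's +y end: upright steel tab 34 mm wide, 5 mm thick, 24 mm tall, sliding along the plate's top. 0 m = open (inner face 45 mm from the plate's centre; starts so), 0.012 m = pressed home (inner face at 33 mm, 3 mm clear of a centred disc). Friction of about 5 N; it stays where it is pushed.
- clip_b (a joint): The same clip at the -y end of the plate. 0 m = open, 0.012 m = home.
- clip_a_face (a point): Centre of the outer face of clip_a, 22 mm above the plate's underside and, while open, 50 mm from the plate's centre.
- clip_b_face (a point): Centre of the outer face of clip_b, likewise.
- lens: The lamp's white plastic lens: a round flange 60 mm across and 8 mm tall with a low dome on it, 16 mm tall in all; origin at the centre of its flat underside, z up. About 40 g.
- press: Bench lever press, fixed; green base plate 12 mm thick, 130 mm (its x) by 300 mm (its y, -85 to +215 mm). Origin on the bench top under the middle of the nest. From -y to +y on it: nest, ram, ram guide (67 mm wide, 68 mm tall, y = 79 to 121 mm), lever pivot (y = 172 mm, 74 mm tall).
- nest (a point): Centre of the nest's floor, 12 mm above the bench. The plate lies here, its length along the press's y, either end first. Four corner blocks, 9 mm high, stand 4 mm clear of its long sides at y = 32 to 50 mm either way, so fingers fit at mid length; backstop 11 mm high, its face at y = -54 mm (2 mm clear of a centred plate); the +y end is open to the ram.
- ram_tip (a point): Middle of the tip of the ram, a steel bar 30 mm wide, 25 to 47 mm above the bench; at rest at press y = +64 mm. The lever at its stop drives it 27.7 mm towards -y: it pushes the plate against the backstop and slides the clip that faces it home, without reaching the discs.
- lever (a joint): Lever: horizontal arm, 115 mm from pivot to handle, turning about the vertical through press x = 0, y = 172 mm. 0 rad = rest (arm 0.5 rad to the +y side of the press's -x), 1.0 = stop (0.5 rad to the -y side): counter-clockwise from above. A spring returns it when let go; at the handle it pulls 2 N at rest, 7 to 9 N at the stop.
- handle (a point): On the axis of the lever's handle, an upright black round grip 20 mm in diameter from 68 to 120 mm above the bench; this point is 96 mm above the bench. The lever arm below it lies at 60 to 68 mm.
- mat: Black rubber mat for finished lamps, 180 mm (its x) by 170 mm (its y), 3 mm thick, fixed; origin at the centre of its underside.
- multimeter: Green multimeter lying on the bench, 85 x 165 x 38 mm; to be left alone.
- spool: Spool of solder wire standing on the bench, 60 mm across, 46 mm tall; to be left alone.
- screwdriver: Screwdriver with a green handle, 180 mm long, lying on the bench; to be left alone.
- flux: White bottle, 48 mm across, 110 mm tall; to be left alone.
- old_lamp: A lamp finished earlier, 66 x 104 mm, 44 mm tall, beyond the mat; to be left alone.
- spacer1: Flat round aluminium spacer disc, 60 mm across, 6 mm thick, about 43 g, all alike; origin at its middle (3 mm above its underside), z along its axis. Two to four of spacer1 to spacer4 are laid out; an absent one reads None.
- spacer2: Flat round aluminium spacer disc, 60 mm across, 6 mm thick, about 43 g, all alike; origin at its middle (3 mm above its underside), z along its axis. Two to four of spacer1 to spacer4 are laid out; an absent one reads None.
- spacer3: Flat round aluminium spacer disc, 60 mm across, 6 mm thick, about 43 g, all alike; origin at its middle (3 mm above its underside), z along its axis. Two to four of spacer1 to spacer4 are laid out; an absent one reads None.
- spacer4: Flat round aluminium spacer disc, 60 mm across, 6 mm thick, about 43 g, all alike; origin at its middle (3 mm above its underside), z along its axis. Two to four of spacer1 to spacer4 are laid out; an absent one reads None.
Not all that is in view belongs to the job. Leave any orange or pink look-alike of the plate alone. What is shaped like the spacer2 but green is not meant.

How it is judged:
On the way, in this order (a step that is already met when the one before it is completed fails the run):
1. the plate lies in the nest with every spacer and, on top, the lens stacked centred on it, both clips still open and the lever at rest (x of plate in the frame of press between -0.007 and 0.007 m and y of plate in the frame of press between -0.009 and 0.009 m and z of plate in the frame of press below 0.016 m and angle between plate's own z axis and vertical below 0.06 rad and angle between the y axis of plate and the y axis of press, either way round below 0.15 rad and horizontal distance between each of spacer1, spacer2, spacer3, spacer4, lens and plate below 0.006 m and angle between the z axis of each of spacer1, spacer2, spacer3, spacer4 and the z axis of plate, either way round below 0.12 rad and z of each of spacer1, spacer2, spacer3, spacer4 in the frame of plate above 0.009 m and z of each of spacer1, spacer2, spacer3, spacer4 in the frame of lens below -0.001 m and angle between lens's own z axis and vertical below 0.12 rad and z of lens in the frame of plate between 0.015 and 0.04 m and value of joint each of clip_a, clip_b below 0.004 m and value of joint lever below 0.06 rad), for 0.2 s.
2. the lever is at its stop and has pressed the clip that faces the ram home, the other clip still open (value of joint lever above 0.93 rad and x of plate in the frame of press between -0.007 and 0.007 m and y of plate in the frame of press between -0.009 and 0.009 m and z of plate in the frame of press below 0.016 m and angle between plate's own z axis and vertical below 0.06 rad and angle between the y axis of plate and the y axis of press, either way round below 0.15 rad and ((value of joint clip_a above 0.0095 m and value of joint clip_b below 0.004 m and y of clip_a_face in the frame of press above 0.02 m) or (value of joint clip_b above 0.0095 m and value of joint clip_a below 0.004 m and y of clip_b_face in the frame of press above 0.02 m))), for 0.1 s.
3. the lever is back at rest and the plate lies in the nest turned end for end, its open clip towards the ram (value of joint lever below 0.06 rad and x of plate in the frame of press between -0.007 and 0.007 m and y of plate in the frame of press between -0.009 and 0.009 m and z of plate in the frame of press below 0.016 m and angle between plate's own z axis and vertical below 0.06 rad and angle between the y axis of plate and the y axis of press, either way round below 0.15 rad and ((value of joint clip_a above 0.0095 m and y of clip_a_face in the frame of press below -0.02 m and value of joint clip_b below 0.004 m) or (value of joint clip_b above 0.0095 m and y of clip_b_face in the frame of press below -0.02 m and value of joint clip_a below 0.004 m))), for 0.2 s.
4. the lever is at its stop again and both clips are home (value of joint lever above 0.93 rad and x of plate in the frame of press between -0.007 and 0.007 m and y of plate in the frame of press between -0.009 and 0.009 m and z of plate in the frame of press below 0.016 m and angle between plate's own z axis and vertical below 0.06 rad and angle between the y axis of plate and the y axis of press, either way round below 0.15 rad and value of joint each of clip_a, clip_b above 0.0095 m), for 0.1 s.
At the end, for the whole second after the job is handed in: Plate flat and at rest on the mat, its centre within 50 mm of the mat's along each mat edge; all spacers present and, above them, the lens lie flat on it, each centred to 6 mm; both clips in by at least 9.5 of 12 mm; lever back at rest (under 0.06 rad) (x of plate in the frame of mat between -0.05 and 0.05 m and y of plate in the frame of mat between -0.05 and 0.05 m and z of plate in the frame of mat below 0.007 m and angle between plate's own z axis and vertical below 0.06 rad and horizontal distance between each of spacer1, spacer2, spacer3, spacer4, lens and plate below 0.006 m and angle between the z axis of each of spacer1, spacer2, spacer3, spacer4 and the z axis of plate, either way round below 0.12 rad and z of each of spacer1, spacer2, spacer3, spacer4 in the frame of plate above 0.009 m and z of each of spacer1, spacer2, spacer3, spacer4 in the frame of lens below -0.001 m and angle between lens's own z axis and vertical below 0.12 rad and z of lens in the frame of plate between 0.015 and 0.04 m and value of joint each of clip_a, clip_b above 0.0095 m and value of joint lever below 0.06 rad and linear speed of each of spacer1, spacer2, spacer3, spacer4, lens, plate below 0.02 m/s); the robot touches nothing.
It fails at once if another thing on the bench (multimeter, solder spool, screwdriver, bottle, the lamp already finished) is pushed more than 50 mm (distance of any of multimeter, spool, screwdriver, flux, old_lamp from where it was at the start of the episode above 0.05 m).
Of spacer1, spacer2, spacer3, spacer4 only 2 to 4 are there at a start; the rules pass over those that are not, and their reading is None.
At some moment in a run one of spacer1, spacer2, spacer3, spacer4, plate may be knocked a few centimetres aside while the robot is not near it.
Once in a run the grip may slacken for a moment while it holds something.
It also fails if it takes over 210 s, if anything falls off the work surface, if the arm or the gripper's body presses on something with over 40 N, if the wrist force passes 120 N, or if a joint passes its speed limit or range.

### The arm

A 7-joint arm with a two-finger parallel gripper is mounted at the origin on the work surface. World frame = base frame: x ahead of the robot, y to its left, z up, the work surface at z = 0. Lengths are in m, angles in rad, forces in N, time in s.
With the tool pointing down it reaches from about 0.425 to 0.975 m from the base axis. Payload 16.7 kg.
Tool frame: the origin (TCP) lies at the centre of the arm's flange, where the gripper is bolted on; the fingertips stand 173 mm ahead of it and the grasp point (between the pads) lies 155 mm ahead of it; z points along the fingers, y is the line along which they close (so a half turn about z gives the same grasp; the last joint's range is limited). The gripper opens to 85 mm and grips with 20 to 120 N. Pads are 22 mm wide; open, the fingers measure 114 mm over their backs; the gripper's body (76 mm by 85 mm) begins 54 mm behind the grasp point. The pads swing forward as they close: fully open they stand 13 mm farther back than shut.
Start: joints at [1.101, 0.426, 0.074, 1.606, -0.034, 1.111, -0.067], TCP at [0.213, -0.641, 0.405] pointing down, gripper open.
Joint ranges: [-2.85, 2.85], [-0.5, 2.14], [-1.23, 1.37], [0.21, 2.46], [-1.02, 4.16], [0.16, 2.05], [-2.73, 2.73]. Speed limits (rad/s): [1.89, 1.89, 2.39, 2.39, 3.01, 3.01, 3.01].

### API

Orientations are given as a unit quaternion [w, x, y, z].
In Python, from workcell import manip, camera, camera_info gives the robot as it stands. The module is installed in compiled form; this text tells all that it offers.
- The arm moves only by the shell command python3 -m creep 'ROWS' [FORCE]. ROWS is JSON, one flat list of numbers, 7 for each row, row after row: the shift along the tool's x, y, z in units of 1000 mm (1.0 is 1000 mm), then the turn, a rotation vector about the tool's x, y, z in units of 30 degrees (1.0 is 30 degrees), then the opening, from -1 (shut) to 1 (fully open). In form: [dx, dy, dz, rx, ry, rz, fingers, dx, dy, dz, rx, ry, rz, fingers, ...]. A call has 1 to 5 rows; each row is the pose to reach, as a shift and turn from the pose commanded when the call began, along the tool's axes at that moment; what a row does not reach only later rows make up. A row lasts 1/12 s, in which the tool goes at most 41.7 mm and 7.16 degrees, less where a joint would pass 70% of its speed; a pose out of reach is approached as far as the arm can. A call with a number of a shift or a turn outside -1 to 1 is refused whole. A call with a gripper value outside its range is refused whole. The fingers move at their own pace and stop on an object; FORCE is the grip in N (left out, the last holds). Time passes only in rows, so rows that repeat a pose let the fingers close. It gives the time, the measured TCP pose, the force, the opening and the grip force at its end, in the units of the state.
- manip.get_state(): the state, without advancing time (a new reading comes with each control period).
- camera(name): name is "scene" or "top" or "wrist"; returns the picture (384x512x3 uint8, red, green, blue); there is no depth.
- camera_info(name): a dict with "fov_y" (degrees; the focal length in pixels is half the picture's height over the tangent of half this angle, whatever the lens; pixels are square), "cx", "cy" (the principal point, pixels), "distortion" ([k1, k2, p1, p2, k3] as OpenCV has them; the pictures are not rectified), "R" (3x3) and "t" (3): a world point X has camera coordinates R X + t. Camera axes: x right, y down, z forward; pixel columns grow to the right and rows downward; lengths in m; the calibration is good to about 2 mm. A picture is of the moment at which its call begins: read the wrist's pose just before it. camera_info takes no time and is no camera call; for the wrist camera it gives the pose at the moment of the call.
- manip.hand_in(): hands the job in; it is judged then, once.
The state is a dict: "time_s": time; "q": joint angles; "joint_velocities": joint speeds; "joint_efforts": joint torques, N m; "tcp_pos": TCP position; "tool_rot": TCP orientation; "force": force on the tool from outside, world axes, zero at the start; "moment": the same for the moment, N m; "opening": finger opening in m; "grip_force": force on a finger pad.
Only numpy, scipy, OpenCV 4.12 (cv2) and the standard library are available. Lean on these libraries where they do the work, as an engineer would, in place of code of your own. Each camera call takes 0.05 s, during which the arm holds its last target. There are 200 camera calls.

## Working session

There is one attempt and no reset: what is moved stays moved. The work goes in short steps, Python scripts to look and compute and a shell command to move; the robot and the scene stay as the last step left them, time stands still between calls to the robot, and variables do not carry over. Pictures are saved under pics/ and viewed, at most 14 in all, crops included, and the job is handed in when it is done.

```bash
mkdir -p pics; python3 - <<'E'
from workcell import manip,camera,camera_info
import cv2
for n in("scene","top"):
    cv2.imwrite(f"pics/{n}0.png",camera(n)[:,:,::-1]); i=camera_info(n); print(n,i)
s=manip.get_state(); print(s['tcp_pos'],s['tool_rot'],s['opening'],s['time_s'])
E
```

```text
scene {'fov_y': 54.07145401669075, 'cx': 260.8059433020126, 'cy': 187.691721855833, 'distortion': array([0.00312067, 0.        , 0.        , 0.        , 0.        ]), 'R': array([[ 0.76422716,  0.64482965,  0.01231142],
       [ 0.35036665, -0.39906308, -0.84734401],
       [-0.54147951,  0.65187682, -0.53090164]]), 't': array([-0.42000875, -0.09843507,  1.47687624])}
top {'fov_y': 52.1335983514739, 'cx': 258.9414043282404, 'cy': 183.683594680317, 'distortion': array([-0.07863604,  0.        ,  0.        ,  0.        ,  0.        ]), 'R': array([[-0.00631444, -0.99996554, -0.00538887],
       [-0.98616924,  0.00711969, -0.16558844],
       [ 0.16562111,  0.00426874, -0.98618022]]), 't': array([0.02949868, 0.56257137, 1.00707326])}
[ 0.21279279 -0.64041505  0.40407311] [-5.67835253e-04  9.87165461e-01  1.59699750e-01 -1.42370439e-04] 0.08554042672220948 0.1
```

View pics/scene0.png

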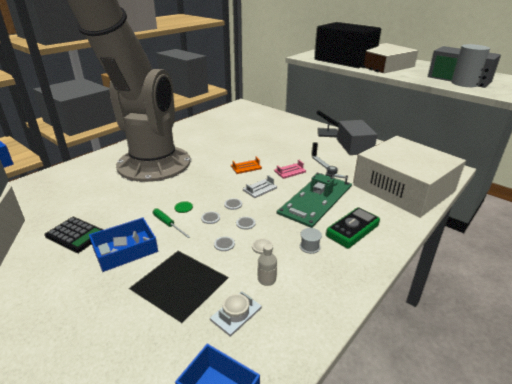

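View pics/top0.png

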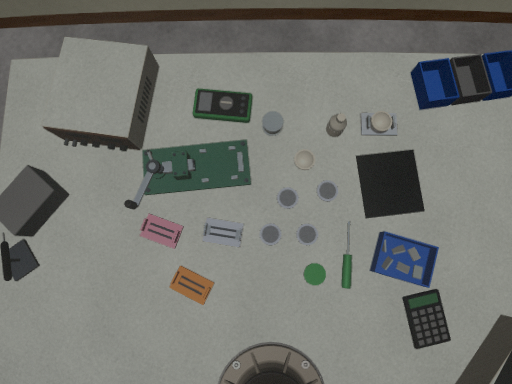

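The four silver discs are at about (288,198), (327,191), (270,234) and (307,234) in the top view. The lens is at (304,160), the plate at (223,232), the press nest end at about (220,165) with its handle at (131,204), and the mat at (390,183). The green disc at (315,274) is the decoy.

```bash
cat > h.py <<'E'
import numpy as np,cv2
from scipy.spatial.transform import Rotation as Ro
from workcell import manip,camera,camera_info
def K(i):
    f=192/np.tan(np.radians(i['fov_y'])/2); return np.array([[f,0,i['cx']],[0,f,i['cy']],[0,0,1]])
def ray(i,uv,z):
    uv=np.asarray(uv,float).reshape(-1,1,2); p=cv2.undistortPoints(uv,K(i),np.array(i['distortion']))[:,0]
    d=np.c_[p,np.ones(len(p))]@i['R']; c=-i['R'].T@i['t']
    return c+d*((z-c[2])/d[:,2])[:,None]
def proj(i,X):
    return cv2.projectPoints(np.asarray(X,float).reshape(-1,1,3),cv2.Rodrigues(i['R'])[0],i['t'],K(i),np.array(i['distortion']))[0][:,0]
def shot(n,name=None,crop=None,s=1):
    i=camera_info(n); im=camera(n)
    if name:
        c=im if crop is None else im[crop[1]:crop[3],crop[0]:crop[2]]
        cv2.imwrite(f'pics/{name}.png',cv2.resize(c,None,fx=s,fy=s,interpolation=cv2.INTER_CUBIC)[:,:,::-1])
    return i,im
def st():
    s=manip.get_state(); R=Ro.from_quat(np.roll(s['tool_rot'],-1)); x=R.as_matrix()[:,0]
    print('t%.1f'%s['time_s'],'tcp',np.round(s['tcp_pos'],4),'a %.2fdeg'%np.degrees(np.arctan2(x[1],x[0])),'q',np.round(s['q'],2),'F',np.round(s['force'],1),'op %.4f g %.1f'%(s['opening'],s['grip_force']))
    return s,R
def plan(p,a):
    "shift/turn (tool axes, command units) to TCP p, tool x at angle a deg, pointing down"
    s,R=st(); a=np.radians(a); c,sn=np.cos(a),np.sin(a)
    T=Ro.from_matrix(np.array([[c,sn,0],[sn,-c,0],[0,0,-1]]).T)
    print('shift',np.round(R.inv().apply(np.array(p)-s['tcp_pos']),4),'turn',np.round(np.degrees((R.inv()*T).as_rotvec())/30,4))
E
python3 - <<'E'
from h import *
i,im=shot('top','topcrop',(110,70,440,300),2.4)
hsv=cv2.cvtColor(im,cv2.COLOR_RGB2HSV)
print('disc nominal',[ray(i,p,.006)[0].round(3).tolist() for p in((288,198),(327,191),(270,234),(307,234))])
print('lens',ray(i,(304,160),.008).round(3),'mat',ray(i,(390,183),.003).round(3),'plate',ray(i,(223,232),.01).round(3),'handle',ray(i,(131,204),.12).round(3))
# press base: green mask
m=cv2.inRange(hsv,(55,60,40),(95,255,140)); m[:,:140]=0;m[:,260:]=0;m[:130]=0;m[210:]=0
m=cv2.morphologyEx(m,cv2.MORPH_CLOSE,np.ones((7,7)))
c=max(cv2.findContours(m,0,2)[0],key=cv2.contourArea)[:,0]
w=ray(i,c,.012)[:,:2]; r=cv2.minAreaRect((w*1000).astype('f4')); print('press',r, cv2.boxPoints(r).round())
E
```

```text
disc nominal [[0.529, -0.055, 0.006], [0.548, -0.164, 0.006], [0.43, -0.004, 0.006], [0.429, -0.105, 0.006]]
lens [[ 0.636 -0.101  0.008]] mat [[ 0.569 -0.344  0.003]] plate [[0.436 0.125 0.01 ]] handle [[0.501 0.346 0.12 ]]
press ((617.9916381835938, 202.96343994140625), (127.43378448486328, 294.71746826171875), 5.532492637634277) [[540. 343.]
 [569.  50.]
 [696.  62.]
 [667. 356.]]
```

View pics/topcrop.png

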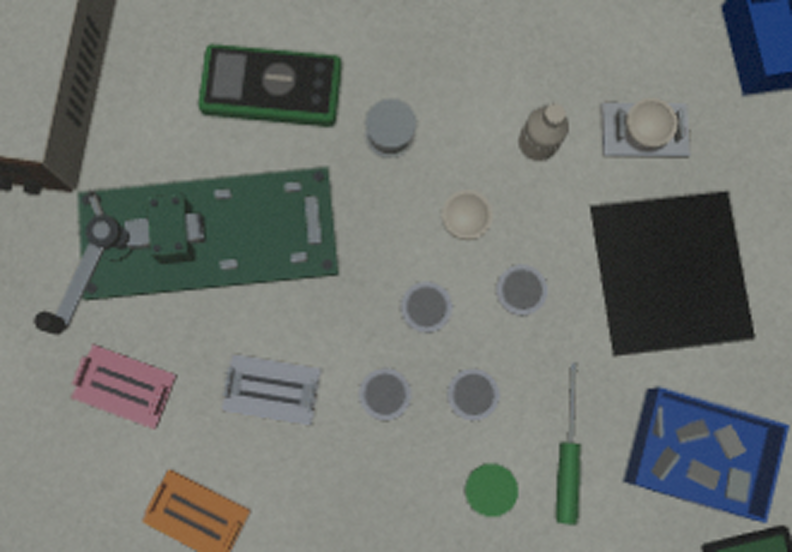

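```bash
python3 -m creep '[0.127,-0.077,0,0,0,0,1, 0.127,-0.077,0,0,0,0,1, 0.127,-0.077,0,0,0,0,1, 0.127,-0.077,0,0,0,0,1, 0.127,-0.077,0,0,0,0,1]' 
python3 -m creep '[0.127,-0.077,0,0,0,0,1, 0.127,-0.077,0,0,0,0,1, 0.127,-0.077,0,0,0,0,1, 0.127,-0.077,0,0,0,0,1, 0.127,-0.077,0,0,0,0,1]' 
python3 -m creep '[0.127,-0.077,0,0,0,0,1, 0.127,-0.077,0,0,0,0,1, 0.127,-0.077,0,0,0,0,1, 0.127,-0.077,0,0,0,0,1, 0.127,-0.077,0,0,0,0,1]' 
python3 - <<'E'
from h import *
plan([.44,.06,.40],90)
i=camera_info('wrist'); s,R=st(); print(i['fov_y'],'cam in tool',R.inv().apply(-i['R'].T@i['t']-s['tcp_pos']),'fwd',R.inv().apply(i['R'][2]))
E
```

```text
time_s: 0.57
tcp_pos: [0.3135, -0.5232, 0.4047]
tool_rot: [-0.001, 0.987, 0.163, 0.001]
force: [1.4, 0.1, 0.6]
opening: 0.085
grip_force: 0.0
time_s: 0.98
tcp_pos: [0.4092, -0.4097, 0.4047]
tool_rot: [-0.001, 0.987, 0.163, 0.001]
force: [0.2, -0.2, -0.1]
opening: 0.0856
grip_force: 0.0
time_s: 1.4
tcp_pos: [0.5049, -0.2965, 0.4046]
tool_rot: [-0.001, 0.987, 0.163, 0.001]
force: [-0.5, 0.3, -0.3]
opening: 0.0857
grip_force: 0.0
t1.4 tcp [ 0.5049 -0.2965  0.4046] a 18.77deg q [ 0.52  0.29 -0.12  1.8   0.04  1.05 -0.86] F [-0.5  0.3 -0.3] op 0.0857 g 0.0
shift [ 0.0532 -0.3584  0.0051] turn [-4.0000e-04 -4.3000e-03 -2.3745e+00]
t1.4 tcp [ 0.5049 -0.2965  0.4046] a 18.77deg q [ 0.52  0.29 -0.12  1.8   0.04  1.05 -0.86] F [-0.5  0.3 -0.3] op 0.0857 g 0.0
65.68507297349365 cam in tool [0.07545531 0.00043845 0.03040169] fwd [-2.94809897e-01 -6.06273149e-04  9.55555732e-01]
```

```bash
python3 -m creep '[0.027,-0.179,0,0,0,0,1, 0.027,-0.179,0,0,0,0,1, 0.027,-0.179,0,0,0,0,1, 0.027,-0.179,0,0,0,0,1, 0.027,-0.179,0,0,0,0,1]' >/dev/null
python3 -m creep '[0.027,-0.179,0,0,0,0,1, 0.027,-0.179,0,0,0,0,1, 0.027,-0.179,0,0,0,0,1, 0.027,-0.179,0,0,0,0,1, 0.027,-0.179,0,0,0,0,1]' >/dev/null
python3 -m creep '[0,0,0,0,0,-0.79,1, 0,0,0,0,0,-0.79,1, 0,0,0,0,0,-0.79,1, 0,0,0,0,0,-0.79,1]' >/dev/null
python3 -m creep '[0,0,0,0,0,-0.79,1, 0,0,0,0,0,-0.79,1, 0,0,0,0,0,-0.79,1, 0,0,0,0,0,-0.79,1]' >/dev/null
python3 -m creep '[0,0,0,0,0,-0.79,1, 0,0,0,0,0,-0.79,1, 0,0,0,0,0,-0.79,1, 0,0,0,0,0,-0.79,1]' >/dev/null
python3 - <<'E'
from h import *
st(); i,im=shot('wrist','w1'); print(proj(i,[[.436,.125,.01],[.43,-.004,.006],[.624,.138,.012]]))
E
```

```text
t3.2 tcp [0.44   0.055  0.4047] a 89.90deg q [ 0.17  0.07 -0.46  2.08  0.04  1.   -0.3 ] F [ 0.8 -0.6  0.2] op 0.0856 g 0.0
[[251.54006993 104.41673179]
 [247.49182052 206.19030327]
 [411.27557446  93.92908214]]
```

View pics/w1.png

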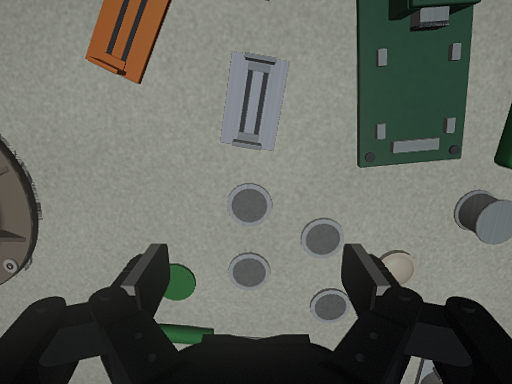

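The wrist view shows the plate at (255,101) and the discs at (250,203), (249,271), (322,238) and (330,305). The lens is at (398,266) and the press at (415,80), with corner blocks at (382,57), (457,51), (381,131) and (451,125) and the backstop at (416,145).

```bash
cat >> h.py <<'E'
def grey(im):  # aluminium: bluish light grey vs warm bench
    I=im.astype(int); return ((I[...,2]-I[...,0])>8).astype('u1')*255
def blobs(m,amin=150,amax=1e5):
    return [c for c in cv2.findContours(m,cv2.RETR_EXTERNAL,cv2.CHAIN_APPROX_NONE)[0] if amin<cv2.contourArea(c)<amax]
def find_discs(i,im,z=.006,near=None):
    out=[]
    for c in blobs(cv2.morphologyEx(grey(im),cv2.MORPH_CLOSE,np.ones((9,9)))):
        w=ray(i,c[:,0],z)[:,:2]; (x,y),r=cv2.minEnclosingCircle((w*1000).astype('f4')); A=cv2.contourArea((w*1000).astype('f4'))
        m=cv2.moments((w*1000).astype('f4')); b=cv2.minAreaRect((w*1000).astype('f4'))
        out.append((round(m['m10']/m['m00'],1),round(m['m01']/m['m00'],1),'circ r%.1f (%.1f,%.1f)'%(r,x,y),'fill %.2f'%(A/(np.pi*r*r)),'rect',np.round(b[0],1).tolist(),np.round(b[1],1).tolist(),round(b[2],1)))
    return out
E
python3 - <<'E'
from h import *
i,im=shot('wrist'); print([im[v,u].tolist() for u,v in((255,60),(230,130),(250,222),(250,203),(416,145),(300,170),(382,57),(398,262))])
for o in find_discs(i,im,.006): print(o)
cv2.imwrite('pics/m.png',grey(im)); np.save('w1.npy',im)
E
```

```text
[[41, 42, 40], [132, 136, 145], [106, 109, 110], [88, 89, 89], [106, 113, 113], [142, 144, 135], [106, 113, 114], [151, 147, 134]]
(763.4, -17.0, 'circ r26.4 (767.6,-15.7)', 'fill 0.33', 'rect', [767.4, -15.3], [51.4, 30.2], 28.3)
(437.7, 127.5, 'circ r60.4 (437.0,127.3)', 'fill 0.58', 'rect', [437.9, 127.5], [105.7, 65.5], 80.5)
(629.6, 144.5, 'circ r113.7 (628.7,149.5)', 'fill 0.56', 'rect', [631.9, 148.7], [136.4, 188.4], 4.5)
(302.8, 208.3, 'circ r34.8 (303.1,207.2)', 'fill 0.07', 'rect', [302.3, 207.6], [69.5, 5.8], 65.1)
(284.5, 212.2, 'circ r30.7 (284.7,212.0)', 'fill 0.08', 'rect', [284.4, 212.0], [61.3, 5.3], 64.6)
```

View pics/m.png

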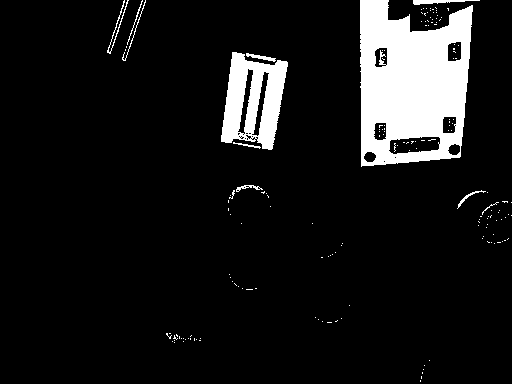

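```bash
sed -i 's/I=im.astype(int); return ((I\[...,2\]-I\[...,0\])>8)/I=cv2.GaussianBlur(im,(5,5),0).astype(int); return ((I[...,2]-I[...,0])>-2)/' h.py
python3 - <<'E'
from h import *
i=camera_info('wrist'); im=np.load('w1.npy')
for o in find_discs(i,im,.006): print(o)
h=cv2.cvtColor(im,cv2.COLOR_RGB2HSV); m=cv2.inRange(h,(0,0,85),(180,60,255)); m[:,:364]=0; m[:,465:]=0; m[:38]=0; m[154:]=0
for c in blobs(m,30,3000):
    z=.023 if cv2.contourArea(c)>250 else .021
    w=(ray(i,c[:,0],z)[:,:2]*1000).astype('f4'); print('press',cv2.minAreaRect(w),cv2.boundingRect(c))
# lens: warm white
m=cv2.inRange(h,(10,12,140),(40,70,255)); m[:,:364]=0; m[:240]=0; m[300:]=0;m[:,430:]=0
c=max(blobs(m,30),key=len); w=(ray(i,c[:,0],.008)[:,:2]*1000).astype('f4'); print('lens',cv2.minEnclosingCircle(w),cv2.boundingRect(c))
E
```

```text
(429.9, -102.9, 'circ r30.4 (430.3,-103.0)', 'fill 0.93', 'rect', [430.0, -102.9], [59.2, 59.3], 39.4)
(442.5, -231.4, 'circ r445.6 (437.4,-333.3)', 'fill 0.20', 'rect', [438.7, -177.1], [312.5, 891.3], 89.5)
(756.5, -22.5, 'circ r53.8 (757.2,-27.7)', 'fill 0.52', 'rect', [758.6, -23.8], [66.1, 104.6], 70.2)
(431.5, -2.0, 'circ r30.1 (431.6,-2.0)', 'fill 0.95', 'rect', [431.5, -1.5], [58.5, 58.1], 89.5)
(760.3, 75.0, 'circ r39.7 (766.1,85.5)', 'fill 0.20', 'rect', [754.9, 82.9], [23.1, 79.3], 13.3)
(438.0, 127.2, 'circ r60.9 (438.1,127.0)', 'fill 0.60', 'rect', [438.0, 127.2], [108.2, 67.1], 80.1)
(628.0, 145.9, 'circ r115.5 (627.7,148.4)', 'fill 0.59', 'rect', [628.3, 145.3], [142.2, 189.2], 2.5)
press ((632.6190795898438, 78.17829895019531), (55.57170867919922, 14.399980545043945), 5.070322513580322) (393, 138, 47, 15)
press ((589.1408081054688, 94.66526794433594), (9.597776412963867, 17.871641159057617), 6.030639171600342) (377, 123, 9, 16)
press ((690.2540283203125, 87.40727233886719), (3.779238224029541, 40.22495651245117), 10.734173774719238) (461, 120, 4, 34)
press ((673.1976928710938, 102.1108627319336), (9.730622291564941, 17.79009246826172), 9.635961532592773) (447, 117, 9, 16)
press ((581.773681640625, 176.29647827148438), (9.01986026763916, 17.708221435546875), 5.818658828735352) (378, 48, 9, 18)
press ((665.5982666015625, 183.5428924560547), (9.266898155212402, 17.025394439697266), 8.983625411987305) (452, 42, 9, 18)
lens ((642.5171508789062, -103.25077819824219), 73.5432357788086) (364, 240, 66, 60)
```

```bash
python3 -c "
from h import *
plan([.438,.1272,.2],80.1)"
```

```text
t3.3 tcp [0.44   0.0551 0.4047] a 89.48deg q [ 0.17  0.07 -0.46  2.08  0.04  1.   -0.31] F [ 0.4 -0.5 -0.6] op 0.0852 g 0.0
shift [ 0.0721 -0.0026  0.2047] turn [-2.000e-04  1.000e-04  3.126e-01]
```

```bash
python3 -m creep '[0.0721,-0.0026,0,0,0,0.3126,1, 0.0721,-0.0026,0.04,0,0,0.3126,1, 0.0721,-0.0026,0.08,0,0,0.3126,1, 0.0721,-0.0026,0.12,0,0,0.3126,1, 0.0721,-0.0026,0.15,0,0,0.3126,1]' >/dev/null
python3 -m creep '[0,0,0.03,0,0,0,1, 0,0,0.05,0,0,0,1, 0,0,0.06,0,0,0,1, 0,0,0.07,0,0,0,1, 0,0,0.07,0,0,0,1]'
for k in 1; do python3 -m creep '[0,0,0.002,0,0,0,1, 0,0,0.002,0,0,0,1]' | grep -E 'tcp_pos|force:'; done
python3 -c "
from h import *
plan([.438,.1272,.17],80.1)"
```

```text
time_s: 4.17
tcp_pos: [0.4379, 0.1276, 0.1838]
tool_rot: [-0.0, 0.766, 0.643, -0.001]
force: [-0.7, -0.1, 0.8]
opening: 0.0856
grip_force: 0.0
tcp_pos: [0.4384, 0.1277, 0.1836]
force: [-0.0, 1.2, 0.7]
grip_force: 0.0
t4.3 tcp [0.4384 0.1277 0.1836] a 80.07deg q [-0.07  0.45 -0.41  2.23  0.36  0.52 -0.93] F [-0.   1.2  0.7] op 0.0852 g 0.0
shift [-0.0006 -0.0004  0.0136] turn [ 0.0028 -0.0011 -0.0011]
```

```bash
f() { grep -E 'tcp_pos|^force:'; }
python3 -m creep '[0,0,0.004,0,0,0,1, 0,0,0.006,0,0,0,1, 0,0,0.006,0,0,0,1]' |f
python3 -m creep '[0,0,0.002,0,0,0,1, 0,0,0.003,0,0,0,1, 0,0,0.003,0,0,0,1]' |f
python3 -m creep '[0,0,0.002,0,0,0,1, 0,0,0.003,0,0,0,1, 0,0,0.003,0,0,0,1]' |f
python3 -m creep '[0,0,0.002,0,0,0,1, 0,0,0.002,0,0,0,1, 0,0,0.002,0,0,0,1]' |f
```

```text
tcp_pos: [0.438, 0.1276, 0.1768]
force: [-0.5, 0.4, 0.6]
tcp_pos: [0.438, 0.1277, 0.1736]
force: [-1.0, -0.6, 0.6]
tcp_pos: [0.4379, 0.1277, 0.1705]
force: [-0.6, 0.5, -0.2]
tcp_pos: [0.438, 0.1277, 0.1686]
force: [0.5, -1.0, -0.4]
```

```bash
f() { grep -E 'tcp_pos|^force:|open|grip'; }
python3 -m creep '[0,0,-0.0015,0,0,0,0.8, 0,0,-0.0015,0,0,0,0.6, 0,0,-0.0015,0,0,0,0.4, 0,0,-0.0015,0,0,0,0.3, 0,0,-0.0015,0,0,0,0.3]' 50|f
python3 -m creep '[0,0,0,0,0,0,0.3, 0,0,0,0,0,0,0.3, 0,0,0,0,0,0,0.3, 0,0,0,0,0,0,0.3, 0,0,0,0,0,0,0.3]' |f
python3 -m creep '[0,0,-0.005,0,0,0,0.3, 0,0,-0.015,0,0,0,0.3, 0,0,-0.03,0,0,0,0.3, 0,0,-0.06,0,0,0,0.3, 0,0,-0.09,0,0,0,0.3]' |f
python3 - <<'E'
from h import *
shot('wrist','w2'); p=np.array([.6265,.139]); plan([*p,.30],5.3+90)
E
```

```text
tcp_pos: [0.4381, 0.1278, 0.1708]
force: [-4.5, -1.1, 16.8]
opening: 0.0642
grip_force: 50.8
tcp_pos: [0.4381, 0.1278, 0.1708]
force: [-4.1, -2.2, 16.3]
opening: 0.0642
grip_force: 50.8
tcp_pos: [0.4374, 0.1277, 0.2613]
force: [1.5, 0.3, -1.7]
opening: 0.0642
grip_force: 56.9
t6.6 tcp [0.4389 0.1285 0.2665] a 80.14deg q [ 0.01  0.3  -0.5   2.18  0.22  0.7  -0.81] F [4.4 2.2 5.1] op 0.0641 g 57.0
shift [ 0.0426  0.1832 -0.0327] turn [ 0.0082 -0.0031 -0.5055]
```

View pics/w2.png

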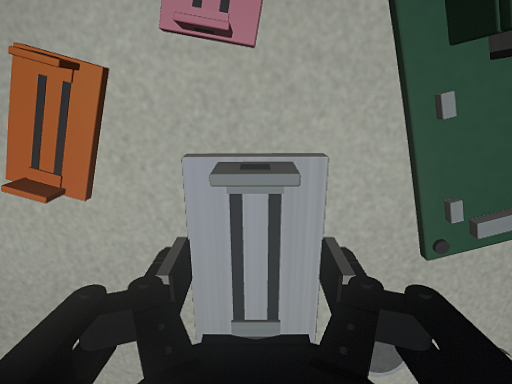

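```bash
python3 -c "
from h import *
plan([.62,.0,.35],95.2)"
```

```text
t6.6 tcp [0.4389 0.1285 0.2665] a 80.14deg q [ 0.01  0.3  -0.5   2.18  0.22  0.7  -0.81] F [4.4 2.2 5.1] op 0.0641 g 57.0
shift [-0.0954  0.2008 -0.0829] turn [ 0.0082 -0.0031 -0.5022]
```

```bash
python3 -m creep '[-0.01,0.02,-0.01,0,0,0,0.3, -0.03,0.05,-0.02,0,0,0,0.3, -0.05,0.08,-0.04,0,0,0,0.3, -0.06,0.11,-0.05,0,0,0,0.3, -0.07,0.14,-0.06,0,0,0,0.3]' >/dev/null
python3 -m creep '[-0.01,0.03,-0.01,0,0,0,0.3, -0.025,0.06,-0.023,0,0,-0.2,0.3, -0.025,0.06,-0.023,0,0,-0.4,0.3, -0.025,0.06,-0.023,0,0,-0.5,0.3,-0.025,0.06,-0.023,0,0,-0.5,0.3]'
python3 - <<'E'
from h import *
st(); i,im=shot('wrist','w3'); np.save('w3.npy',im); print(proj(i,[[.627,.139,.012]]))
h=cv2.cvtColor(im,cv2.COLOR_RGB2HSV); m=cv2.inRange(h,(0,0,85),(180,60,255)); g=cv2.inRange(h,(60,60,20),(95,255,160)); g=cv2.morphologyEx(g,cv2.MORPH_CLOSE,np.ones((25,25))); m&=g; m[150:]=0
for c in blobs(m,30,5000):
    w=(ray(i,c[:,0],.021)[:,:2]*1000).astype('f4'); print(cv2.minAreaRect(w),cv2.boundingRect(c))
E
```

```text
time_s: 7.47
tcp_pos: [0.6187, -0.0008, 0.3435]
tool_rot: [-0.0, 0.674, 0.739, 0.0]
force: [0.0, 0.5, -2.6]
opening: 0.0642
grip_force: 56.9
t7.5 tcp [ 0.6187 -0.0008  0.3435] a 95.22deg q [ 0.27  0.44 -0.48  1.77  0.23  0.99 -0.21] F [ 0.   0.5 -2.6] op 0.0642 g 56.9
[[277.89658797  28.78788644]]
((633.0390625, 79.19839477539062), (56.409820556640625, 13.600428581237793), 5.372531414031982) (248, 89, 61, 16)
((672.5303955078125, 103.06253051757812), (9.719049453735352, 17.623876571655273), 4.809720039367676) (318, 64, 12, 21)
((588.7245483398438, 95.15180969238281), (9.211666107177734, 17.45932960510254), 5.0795440673828125) (227, 64, 11, 21)
((847.6527099609375, 120.55313873291016), (11.179862022399902, 29.615398406982422), 17.85593032836914) (500, 59, 12, 33)
```

View pics/w3.png

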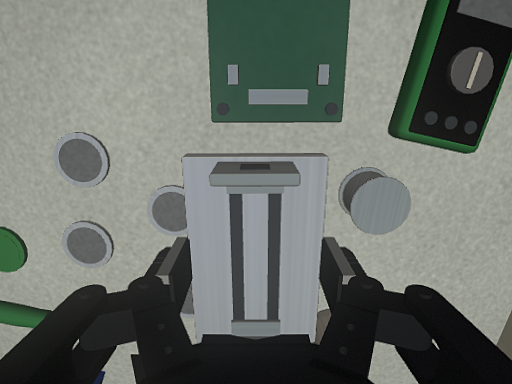

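```bash
python3 -m creep '[0.03,0,0,0,0,0,0.3, 0.06,-0.001,0,0,0,0,0.3, 0.09,-0.003,0,0,0,0,0.3, 0.12,-0.004,0.01,0,0,0,0.3, 0.14,-0.005,0.02,0,0,0,0.3]' >/dev/null
python3 -m creep '[0,0,0.03,0,0,0,0.3, 0,0,0.06,0,0,0,0.3, 0,0,0.09,0,0,0,0.3, 0,0,0.09,0,0,0,0.3, 0,0,0.09,0,0,0,0.3]' 
python3 -c "
from h import *
plan([.6267,.141,.20],95.3)"
```

```text
time_s: 8.35
tcp_pos: [0.6006, 0.1389, 0.2328]
tool_rot: [-0.001, 0.675, 0.738, -0.001]
force: [-0.4, 0.3, -1.3]
opening: 0.064
grip_force: 57.2
t8.3 tcp [0.6006 0.1389 0.2328] a 95.05deg q [ 0.02  0.57 -0.46  1.85  0.34  0.8  -0.53] F [-0.4  0.3 -1.3] op 0.0640 g 57.2
shift [-0.0002  0.0263  0.0327] turn [-0.0053  0.0004 -0.0084]
```

```bash
python3 -m creep '[0,0.013,0,0,0,0,0.3, 0,0.0263,0,0,0,-0.008,0.3, 0,0.0263,0.01,0,0,-0.008,0.3, 0,0.0263,0.027,0,0,-0.008,0.3, 0,0.0263,0.0327,0,0,-0.008,0.3]' >/dev/null
python3 -m creep '[0,0,0.004,0,0,0,0.3, 0,0,0.008,0,0,0,0.3, 0,0,0.012,0,0,0,0.3, 0,0,0.013,0,0,0,0.3, 0,0,0.013,0,0,0,0.3]'
python3 -c "
from h import *
plan([.6267,.141,.1835],95.3)"
```

```text
time_s: 9.18
tcp_pos: [0.6275, 0.141, 0.1877]
tool_rot: [0.0, 0.673, 0.739, 0.0]
force: [0.2, -0.2, -1.6]
opening: 0.064
grip_force: 57.2
t9.2 tcp [0.6275 0.141  0.1877] a 95.33deg q [-0.    0.66 -0.43  1.8   0.38  0.76 -0.54] F [ 0.2 -0.2 -1.6] op 0.0640 g 57.2
shift [ 0.     -0.0008  0.0042] turn [ 0.0002 -0.0001  0.001 ]
```

```bash
f() { grep -E 'tcp_pos|^force:|open|grip'; }
python3 -m creep '[0,-0.0008,0.002,0,0,0,0.3, 0,-0.0008,0.0035,0,0,0,0.3, 0,-0.0008,0.004,0,0,0,0.3, 0,-0.0008,0.004,0,0,0,0.3]' |f
python3 -m creep '[0,0,0,0,0,0,0.7, 0,0,0,0,0,0,0.9, 0,0,0,0,0,0,1, 0,0,0,0,0,0,1, 0,0,0,0,0,0,1]' |f
python3 -m creep '[0,0,-0.01,0,0,0,1, 0,0,-0.04,0,0,0,1, 0,0,-0.08,0,0,0,1, 0,0,-0.12,0,0,0,1, 0,0,-0.16,0,0,0,1]' |f
python3 - <<'E'
from h import *
plan([.6267-.115,.141,.40],95.3)
E
```

```text
tcp_pos: [0.6266, 0.141, 0.1835]
force: [0.1, -0.9, -1.0]
opening: 0.0642
grip_force: 57.2
tcp_pos: [0.6267, 0.141, 0.1837]
force: [0.5, 0.3, -0.6]
opening: 0.0855
grip_force: 0.0
tcp_pos: [0.6262, 0.141, 0.3461]
force: [0.3, -0.4, 1.2]
opening: 0.0853
grip_force: 0.0
t10.3 tcp [0.6262 0.141  0.3461] a 95.37deg q [ 0.06  0.47 -0.51  1.71  0.26  1.02 -0.44] F [ 0.3 -0.4  1.2] op 0.0853 g 0.0
shift [ 0.0107 -0.114  -0.0539] turn [-0.0003 -0.0006  0.0022]
```

```bash
python3 - <<'E'
from h import *
st(); i,im=shot('wrist','w4'); np.save('w4.npy',im); print(proj(i,[[.6267,.141,.022],[.43,-.002,.006],[.43,-.103,.006]]))
E
```

```text
t10.3 tcp [0.6262 0.141  0.3461] a 95.37deg q [ 0.06  0.47 -0.51  1.71  0.26  1.02 -0.44] F [ 0.3 -0.4  1.2] op 0.0853 g 0.0
[[255.42572837 176.89650947]
 [ 83.18079779 272.80261354]
 [ 90.40638935 338.46710099]]
```

View pics/w4.png

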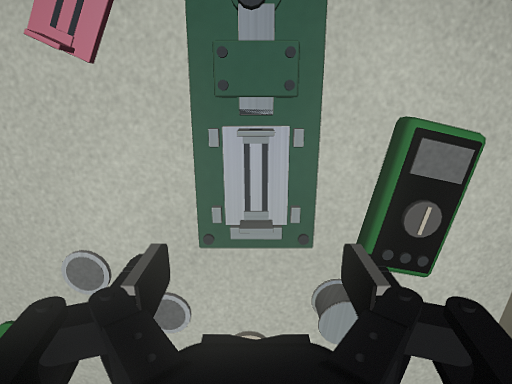

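The plate lies in the nest between its four blocks, centred at about (256,177), with the ram tip at (256,105) just ahead of its clip.

```bash
cat >> h.py <<'E'
def plate_pose(i,im,z=.022,roi=(150,100,360,260)):
    h=cv2.cvtColor(im,cv2.COLOR_RGB2HSV); m=cv2.inRange(h,(0,0,105),(180,45,255)); k=np.zeros_like(m); k[roi[1]:roi[3],roi[0]:roi[2]]=1; m*=k
    m=cv2.morphologyEx(cv2.morphologyEx(m,cv2.MORPH_OPEN,np.ones((3,3))),cv2.MORPH_CLOSE,np.ones((11,1)))
    c=max(blobs(m),key=cv2.contourArea); w=(ray(i,c[:,0],z)[:,:2]*1000).astype('f4'); return cv2.minAreaRect(w)
def disc_at(i,im,xy,z=.006,r=.045):
    "centre of the non-bench blob near xy"
    m=cv2.morphologyEx(grey(im),cv2.MORPH_CLOSE,np.ones((9,9))); best=[]
    for c in blobs(m,300):
        w=ray(i,c[:,0],z)[:,:2]; (x,y),rr=cv2.minEnclosingCircle((w*1000).astype('f4')); b=cv2.minAreaRect((w*1000).astype('f4'))
        if np.hypot(x/1e3-xy[0],y/1e3-xy[1])<r: best.append((round(x,1),round(y,1),round(rr,1),np.round(b[0],1).tolist(),np.round(b[1],1).tolist()))
    return best
E
python3 - <<'E'
from h import *
i=camera_info('wrist'); im=np.load('w4.npy'); print(plate_pose(i,im))
plan([.431,-.002,.30],95.3)
E
```

```text
((631.6217651367188, 131.06069946289062), (234.97813415527344, 175.61231994628906), 5.068671703338623)
t10.4 tcp [0.6279 0.142  0.3546] a 95.35deg q [ 0.06  0.47 -0.51  1.7   0.26  1.03 -0.44] F [3.4 1.1 8.5] op 0.0854 g 0.0
shift [-0.1251 -0.21    0.0524] turn [ 0.018  -0.0031  0.0018]
```

```bash
python3 -m creep '[-0.01,-0.02,0.01,0,0,0,1, -0.03,-0.05,0.02,0,0,0,1, -0.05,-0.08,0.03,0,0,0,1, -0.07,-0.11,0.04,0,0,0,1, -0.09,-0.145,0.05,0,0,0,1]' >/dev/null
python3 -m creep '[-0.018,-0.03,0,0,0,0,1, -0.035,-0.065,0,0,0,0,1, -0.035,-0.065,0,0,0,0,1, -0.035,-0.065,0,0,0,0,1]' >/dev/null
python3 - <<'E'
from h import *
i=camera_info('wrist'); 
i,im=shot('wrist'); d=disc_at(i,im,(.431,-.002)); print(d)
for xy in((.43,-.103),(.529,-.055)): print(disc_at(i,im,xy))
plan([d[0][0]/1e3,d[0][1]/1e3,.20],95.3)
E
```

```text
[(431.7, -2.4, 30.0, [431.7, -2.3], [59.5, 59.0])]
[(431.0, -103.1, 30.1, [430.6, -103.2], [58.8, 59.8])]
[]
t11.2 tcp [ 0.4292 -0.0033  0.2945] a 95.28deg q [ 0.34  0.21 -0.53  2.21  0.16  0.75 -0.2 ] F [ 1.   1.  -0.4] op 0.0851 g 0.0
shift [0.0007 0.0024 0.0945] turn [ 0.0033  0.0013 -0.0005]
```

```bash
f() { grep -E 'tcp_pos|^force:|open|grip'; }
python3 -m creep '[0,0.0024,0.03,0,0,0,1, 0,0.0024,0.065,0,0,0,0.8, 0,0.0024,0.095,0,0,0,0.8, 0,0.0024,0.11,0,0,0,0.8, 0,0.0024,0.12,0,0,0,0.8]' 30 |f
python3 -m creep '[0,0,0,0,0,0,0.7, 0,0,0,0,0,0,0.6, 0,0,0,0,0,0,0.5, 0,0,0,0,0,0,0.2, 0,0,0,0,0,0,0.2]' 30|f
python3 -m creep '[0,0,0,0,0,0,0.2, 0,0,0,0,0,0,0.2, 0,0,0,0,0,0,0.2]' |f
python3 -c "
from h import *
plan([.4317,-.0024,.1745],95.3)"
```

```text
tcp_pos: [0.432, -0.0018, 0.1718]
force: [-0.7, 0.6, 0.2]
opening: 0.0771
grip_force: 0.0
tcp_pos: [0.4322, -0.0027, 0.1758]
force: [-12.8, 0.9, 48.5]
opening: 0.0514
grip_force: 24.6
tcp_pos: [0.4321, -0.0028, 0.1758]
force: [-12.7, 1.3, 46.6]
opening: 0.0513
grip_force: 22.9
t12.3 tcp [ 0.4321 -0.0028  0.1758] a 95.31deg q [ 0.21  0.44 -0.41  2.28  0.38  0.48 -0.42] F [-12.7   1.3  46.6] op 0.0513 g 22.9
shift [ 0.0004 -0.0004  0.0013] turn [0.0051 0.0028 0.0004]
```

```bash
f() { grep -E 'tcp_pos|^force:|open|grip'; }
python3 -c "
from h import *
shot('wrist','w5')"
python3 -m creep '[0,0,0,0,0,0,0.6, 0,0,0,0,0,0,0.8, 0,0,0,0,0,0,0.8]' |f
python3 -c "
from h import *
i,im=shot('wrist'); print(disc_at(i,im,(.4317,-.0024))); st()"
```

```text
tcp_pos: [0.432, -0.0029, 0.1744]
force: [-0.1, 0.4, -0.3]
opening: 0.077
grip_force: 0.0
[(432.2, -2.5, 29.9, [432.2, -2.5], [58.8, 59.3])]
t12.6 tcp [ 0.4318 -0.0029  0.1741] a 95.32deg q [ 0.21  0.44 -0.41  2.28  0.39  0.48 -0.42] F [ 0.  -0.7 -0.3] op 0.0770 g 0.0
```

View pics/w5.png

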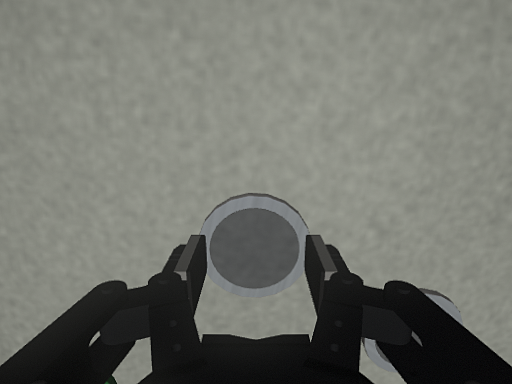

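The picture shows the pads closed over the disc's rim, so the tips were too high. I'll lower about 5 mm and close again.

```bash
f() { grep -E 'tcp_pos|^force:|open|grip'; }
python3 -m creep '[0,0,0.003,0,0,0,0.8, 0,0,0.0048,0,0,0,0.7, 0,0,0.0048,0,0,0,0.6, 0,0,0.0048,0,0,0,0.5, 0,0,0.0048,0,0,0,0.35]' 30 |f
python3 -m creep '[0,0,0,0,0,0,0.3, 0,0,0,0,0,0,0.3, 0,0,0,0,0,0,0.3]' |f
python3 -c "
from h import *
st()"
```

```text
tcp_pos: [0.4316, -0.0027, 0.1688]
force: [-3.5, 0.4, 15.1]
opening: 0.0581
grip_force: 29.5
tcp_pos: [0.4316, -0.0027, 0.1689]
force: [-1.3, 0.5, 8.6]
opening: 0.0583
grip_force: 30.3
t13.3 tcp [ 0.4316 -0.0027  0.1689] a 95.34deg q [ 0.21  0.46 -0.4   2.28  0.4   0.47 -0.42] F [-1.3  0.5  8.6] op 0.0583 g 30.3
```

```bash
f() { grep -E 'tcp_pos|^force:|open|grip'; }
python3 -m creep '[0,0,-0.01,0,0,0,0.3, 0,0,-0.03,0,0,0,0.3, 0,0,-0.06,0,0,0,0.3, 0.005,0.01,-0.08,0,0,0,0.3, 0.02,0.035,-0.09,0,0,0,0.3]' |f
python3 -m creep '[0.02,0.033,0,0,0,0,0.3, 0.04,0.066,0,0,0,0,0.3, 0.06,0.1,0,0,0,0,0.3, 0.08,0.133,0,0,0,0,0.3, 0.1,0.165,0,0,0,0,0.3]' |f
python3 -c "
from h import *
plan([.6267,.141,.205],95.3)"
```

```text
tcp_pos: [0.4633, 0.0188, 0.2615]
force: [1.8, -0.7, -0.8]
opening: 0.0585
grip_force: 23.3
tcp_pos: [0.6209, 0.1364, 0.2595]
force: [0.2, -0.2, -0.4]
opening: 0.0581
grip_force: 33.4
t14.1 tcp [0.6209 0.1364 0.2595] a 95.33deg q [ 0.04  0.56 -0.48  1.79  0.33  0.87 -0.49] F [ 0.2 -0.2 -0.4] op 0.0581 g 33.4
shift [0.004  0.0062 0.0545] turn [-0.     -0.0006  0.0011]
```

```bash
f() { grep -E 'tcp_pos|^force:|open|grip'; }
python3 -m creep '[0.004,0.0062,0.01,0,0,0,0.3, 0.004,0.0062,0.03,0,0,0,0.3, 0.004,0.0062,0.045,0,0,0,0.3, 0.004,0.0062,0.0545,0,0,0,0.3, 0.004,0.0062,0.0545,0,0,0,0.3]' |f
python3 -c "
from h import *
shot('wrist','w6');plan([.6267,.141,.1915],95.3)"
```

```text
tcp_pos: [0.6243, 0.1391, 0.2023]
force: [-0.3, 0.2, -0.6]
opening: 0.0583
grip_force: 33.5
t14.6 tcp [0.6248 0.1393 0.2036] a 95.32deg q [ 0.01  0.64 -0.45  1.8   0.37  0.78 -0.53] F [ 0.2 -0.3 -0.1] op 0.0578 g 33.5
shift [0.0015 0.0021 0.0121] turn [-0.0039  0.0005  0.0007]
```

View pics/w6.png

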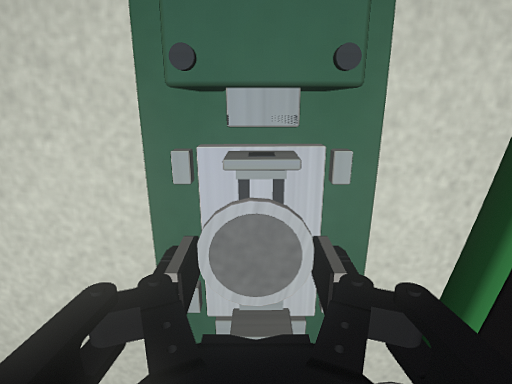

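The disc hangs level over the plate: its rim spans columns 197–314 and the plate's edges are at 197 and 325. I'll check the plate's midline from those edges before lowering.

```bash
f() { grep -E 'tcp_pos|^force:|open|grip'; }
python3 -c "
from h import *
i=camera_info('wrist'); w=ray(i,[[197.5,155],[325.5,155],[202,300],[318,300]],.022); print(w.round(4)); 
n=np.array([.9957,.0924]); 
for k in (0,2): print('mid across',((w[k]+w[k+1])/2)[:2]@n,'target',np.array([.6267,.141])@n)"
python3 -m creep '[0.0015,0.002,0.006,0,0,0,0.3, 0.0015,0.002,0.01,0,0,0,0.3, 0.0015,0.002,0.012,0,0,0,0.3, 0.0015,0.002,0.012,0,0,0,0.3]' |f
```

```text
[[0.5907 0.1841 0.022 ]
 [0.6562 0.1903 0.022 ]
 [0.5964 0.0959 0.022 ]
 [0.6663 0.1025 0.022 ]]
mid across 0.6380750759764537 target 0.6370335900000001
mid across 0.6378079745706902 target 0.6370335900000001
tcp_pos: [0.6271, 0.1415, 0.1921]
force: [0.2, 0.4, 0.0]
opening: 0.0578
grip_force: 33.5
```

```bash
f() { grep -E 'tcp_pos|^force:|open|grip'; }
python3 -m creep '[0,0.0003,0.0012,0,0,0,0.3, 0,0.0003,0.0014,0,0,0,0.3, 0,0.0003,0.0014,0,0,0,0.3]' |f
python3 -m creep '[0,0,0,0,0,0,0.5, 0,0,0,0,0,0,0.7, 0,0,0,0,0,0,0.8, 0,0,0,0,0,0,0.9]' |f
python3 -m creep '[0,0,-0.01,0,0,0,1, 0,0,-0.03,0,0,0,1, 0,0,-0.06,0,0,0,1, 0,0,-0.09,0,0,0,1, 0,0,-0.11,0,0,0,1]' |f
python3 - <<'E'
from h import *
i,im=shot('wrist','w7'); np.save('w7.npy',im); plan([.529,-.055,.30],95.3); print(proj(i,[[.627,.141,.028],[.529,-.055,.006]]))
E
```

```text
tcp_pos: [0.6276, 0.1416, 0.1911]
force: [-0.4, -0.7, 1.6]
opening: 0.058
grip_force: 33.7
tcp_pos: [0.6275, 0.1415, 0.1908]
force: [0.3, 0.3, -0.5]
opening: 0.0811
grip_force: 0.0
tcp_pos: [0.6277, 0.1419, 0.3044]
force: [0.3, -0.2, 0.6]
opening: 0.0856
grip_force: 0.0
t16.0 tcp [0.6286 0.1422 0.3077] a 95.34deg q [ 0.05  0.52 -0.5   1.74  0.29  0.95 -0.47] F [2.1 1.9 4.2] op 0.0851 g 0.0
shift [-0.1871 -0.1176  0.0067] turn [ 0.0125 -0.002   0.0013]
[[253.17267737 191.4466038 ]
 [151.81091115 341.87359854]]
```

View pics/w7.png

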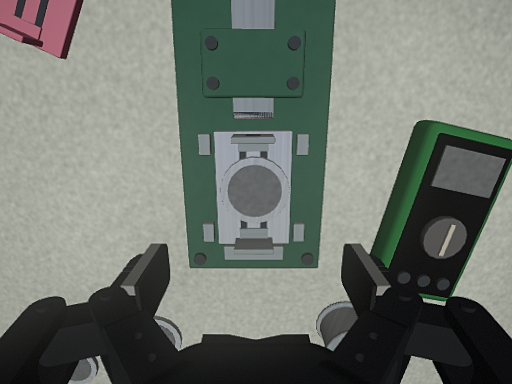

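The first disc lies centred on the plate, at about (254,190) against a plate centre of about (253,187). Next is the disc near (0.529, -0.055).

```bash
python3 -m creep '[-0.02,-0.01,0,0,0,0,1, -0.05,-0.03,0,0,0,0,1, -0.085,-0.05,0,0,0,0,1, -0.12,-0.07,0,0,0,0,1, -0.155,-0.09,0,0,0,0,1]' >/dev/null
python3 -m creep '[-0.032,-0.027,0.006,0,0,0,1, -0.032,-0.027,0.006,0,0,0,1, -0.032,-0.027,0.006,0,0,0,1, -0.032,-0.027,0.006,0,0,0,1]' >/dev/null
python3 - <<'E'
from h import *
i=camera_info('wrist'); i,im=shot('wrist'); d=disc_at(i,im,(.529,-.055)); print(d)
for xy in((.43,-.103),(.548,-.164)): print(disc_at(i,im,xy))
plan([d[0][0]/1e3,d[0][1]/1e3,.169],95.3)
E
```

```text
[(531.9, -51.5, 30.0, [531.8, -51.7], [59.0, 59.0])]
[]
[(551.3, -163.0, 30.2, [551.3, -163.3], [59.2, 58.8])]
t16.8 tcp [ 0.5289 -0.0548  0.2954] a 95.39deg q [ 0.39  0.37 -0.49  2.    0.23  0.83 -0.14] F [-0.1 -0.2  0.3] op 0.0853 g 0.0
shift [0.0029 0.0032 0.1264] turn [ 0.0019 -0.0005  0.0029]
```

```bash
f() { grep -E 'tcp_pos|^force:|open|grip'; }
python3 -m creep '[0.0029,0.0032,0.03,0,0,0,0.8, 0.0029,0.0032,0.065,0,0,0,0.8, 0.0029,0.0032,0.095,0,0,0,0.8, 0.0029,0.0032,0.115,0,0,0,0.8, 0.0029,0.0032,0.12,0,0,0,0.8]' 30 >/dev/null
python3 -m creep '[0,0,0,0,0,0,0.8, 0,0,0,0,0,0,0.8, 0,0,0,0,0,0,0.8]' |f
python3 -c "
from h import *
plan([.5319,-.0516,.169],95.3)"
```

```text
tcp_pos: [0.5321, -0.0519, 0.1763]
force: [0.2, -0.4, -0.3]
opening: 0.0769
grip_force: 0.0
t17.4 tcp [ 0.5321 -0.0519  0.1763] a 95.37deg q [ 0.31  0.55 -0.41  2.06  0.37  0.6  -0.26] F [ 0.2 -0.4 -0.3] op 0.0769 g 0.0
shift [ 0.0003 -0.0002  0.0073] turn [0.004  0.0004 0.0024]
```

```bash
f() { grep -E 'tcp_pos|^force:|open|grip'; }
python3 -m creep '[0,0,0.004,0,0,0,0.8, 0,0,0.0073,0,0,0,0.7, 0,0,0.0073,0,0,0,0.6, 0,0,0.0073,0,0,0,0.5, 0,0,0.0073,0,0,0,0.35]' 30 |f
python3 -m creep '[0,0,0,0,0,0,0.3, 0,0,0,0,0,0,0.3, 0,0,0,0,0,0,0.3]' |f
python3 -m creep '[0,0,-0.01,0,0,0,0.3, 0,0,-0.03,0,0,0,0.3, 0.01,0.005,-0.06,0,0,0,0.3, 0.03,0.02,-0.08,0,0,0,0.3, 0.06,0.037,-0.09,0,0,0,0.3]' |f
python3 -m creep '[0.03,0.018,0,0,0,0,0.3, 0.06,0.037,0,0,0,0,0.3, 0.09,0.055,0,0,0,0,0.3, 0.115,0.07,0,0,0,0,0.3, 0.1235,0.0758,0,0,0,0,0.3]' |f
python3 -c "
from h import *
plan([.6275,.1415,.210],95.3)"
```

```text
tcp_pos: [0.5322, -0.0523, 0.1688]
force: [-2.2, -0.7, 15.7]
opening: 0.0583
grip_force: 34.2
tcp_pos: [0.5321, -0.0523, 0.1688]
force: [-1.1, -0.5, 17.6]
opening: 0.058
grip_force: 36.7
tcp_pos: [0.5632, 0.0091, 0.2607]
force: [1.2, -0.2, -0.9]
opening: 0.0581
grip_force: 32.4
tcp_pos: [0.6272, 0.1457, 0.2583]
force: [-1.4, 0.7, 0.2]
opening: 0.0582
grip_force: 32.4
t18.9 tcp [0.6272 0.1457 0.2583] a 95.57deg q [ 0.02  0.57 -0.47  1.77  0.32  0.87 -0.5 ] F [-1.4  0.7  0.2] op 0.0582 g 32.4
shift [-0.0043 -0.0002  0.0483] turn [ 0.0022 -0.0049  0.0089]
```

```bash
f() { grep -E 'tcp_pos|^force:|open|grip'; }
python3 -m creep '[0,0,0.01,0,0,0,0.3, 0,0,0.025,0,0,0,0.3, 0,0,0.04,0,0,0,0.3, 0,0,0.048,0,0,0,0.3, 0,0,0.048,0,0,0,0.3]' >/dev/null
python3 -m creep '[0,0,0,0,0,0,0.3, 0,0,0,0,0,0,0.3]' |f
python3 -c "
from h import *
plan([.6275,.1415,.1975],95.3)"
```

```text
tcp_pos: [0.6267, 0.1405, 0.2098]
force: [-0.4, 0.3, -0.8]
opening: 0.0583
grip_force: 32.4
t19.5 tcp [0.6267 0.1405 0.2098] a 95.31deg q [ 0.01  0.63 -0.44  1.8   0.36  0.79 -0.53] F [-0.4  0.3 -0.8] op 0.0583 g 32.4
shift [0.001  0.0009 0.0123] turn [ 0.0003 -0.0001  0.0002]
```

```bash
f() { grep -E 'tcp_pos|^force:|open|grip'; }
cat >> h.py <<'E'
def stack_top(i,im,xy,z):
    u,v=proj(i,[[*xy,z]])[0].astype(int); h=cv2.cvtColor(im,cv2.COLOR_RGB2HSV); m=cv2.inRange(h,(0,0,50),(180,45,105))
    k=np.zeros_like(m); cv2.circle(k,(u,v),45,1,-1); m=cv2.morphologyEx(m*k,cv2.MORPH_OPEN,np.ones((5,5)))
    c=max(blobs(m,100),key=cv2.contourArea); w=(ray(i,c[:,0],z)[:,:2]*1000).astype('f4'); M=cv2.moments(w)
    return 'top disc',np.round([M['m10']/M['m00'],M['m01']/M['m00']],1),cv2.minEnclosingCircle(w)
E
python3 -m creep '[0.001,0.0009,0.006,0,0,0,0.3, 0.001,0.0009,0.011,0,0,0,0.3, 0.001,0.0009,0.0127,0,0,0,0.3, 0.001,0.0009,0.0127,0,0,0,0.3, 0.001,0.0009,0.0127,0,0,0,0.3]' |f
python3 -m creep '[0,0,0,0,0,0,0.5, 0,0,0,0,0,0,0.7, 0,0,0,0,0,0,0.8, 0,0,0,0,0,0,0.9]' |f
python3 -m creep '[0,0,-0.01,0,0,0,1, 0,0,-0.03,0,0,0,1, 0,0,-0.06,0,0,0,1, 0,0,-0.09,0,0,0,1, 0,0,-0.10,0,0,0,1]' >/dev/null
python3 -m creep '[0,0,0,0,0,0,1, 0,0,0,0,0,0,1]' |f
python3 - <<'E'
from h import *
i,im=shot('wrist'); print(stack_top(i,im,(.6275,.1415),.034)); plan([.5513,-.163,.30],95.3)
i7=np.load('w7.npy'); 
E
```

```text
tcp_pos: [0.6274, 0.142, 0.1969]
force: [-0.3, -0.3, 0.7]
opening: 0.058
grip_force: 33.8
tcp_pos: [0.6274, 0.1419, 0.1968]
force: [-0.1, -0.6, -0.0]
opening: 0.0809
grip_force: 0.0
tcp_pos: [0.6274, 0.1419, 0.2977]
force: [-0.1, -0.1, -0.7]
opening: 0.0851
grip_force: 0.0
('top disc', array([627.9, 141.6]), ((627.7234497070312, 142.34864807128906), 23.129953384399414))
t20.9 tcp [0.6272 0.1417 0.2967] a 95.33deg q [ 0.04  0.53 -0.49  1.75  0.3   0.94 -0.47] F [-1.4 -0.3 -0.4] op 0.0848 g 0.0
shift [-0.2964 -0.1038 -0.0032] turn [-0.0004  0.0004  0.0011]
```

Disc 2 is on the stack. Going to disc 3.

```bash
python3 -m creep '[-0.03,-0.01,0,0,0,0,1, -0.065,-0.02,0,0,0,0,1, -0.1,-0.035,0,0,0,0,1, -0.14,-0.05,0,0,0,0,1, -0.18,-0.063,0,0,0,0,1]' >/dev/null
python3 -m creep '[-0.04,-0.013,0,0,0,0,1, -0.075,-0.026,0,0,0,0,1, -0.1,-0.037,0,0,0,0,1, -0.116,-0.041,0,0,0,0,1, -0.116,-0.041,0,0,0,0,1]' >/dev/null
python3 - <<'E'
from h import *
i,im=shot('wrist'); d=disc_at(i,im,(.551,-.163)); print(d,disc_at(i,im,(.431,-.103)))
plan([d[0][0]/1e3,d[0][1]/1e3,.169],95.3)
E
```

```text
[(551.1, -163.2, 29.9, [551.1, -163.6], [58.8, 58.9])] [(430.9, -103.6, 30.2, [430.9, -103.5], [60.1, 59.1])]
t21.8 tcp [ 0.5508 -0.1632  0.2956] a 95.14deg q [ 0.53  0.42 -0.45  1.91  0.24  0.86  0.06] F [ 1.   1.3 -0.5] op 0.0854 g 0.0
shift [-1.000e-04  6.000e-04  1.266e-01] turn [-0.0038 -0.0006 -0.0053]
```

```bash
f() { grep -E 'tcp_pos|^force:|open|grip'; }
python3 -m creep '[0,0.0006,0.03,0,0,0,0.8, 0,0.0006,0.065,0,0,0,0.8, 0,0.0006,0.095,0,0,0,0.8, 0,0.0006,0.115,0,0,0,0.8, 0,0.0006,0.1195,0,0,0,0.8]' 30 >/dev/null
python3 -m creep '[0,0,0,0,0,0,0.8, 0,0,0.004,0,0,0,0.8, 0,0,0.0072,0,0,0,0.8, 0,0,0.0072,0,0,0,0.8]' |f
python3 -m creep '[0,0,0,0,0,0,0.7, 0,0,0,0,0,0,0.6, 0,0,0,0,0,0,0.5, 0,0,0,0,0,0,0.35, 0,0,0,0,0,0,0.3]' 30 |f
python3 -m creep '[0,0,0,0,0,0,0.3, 0,0,-0.01,0,0,0,0.3, 0,0,-0.03,0,0,0,0.3, 0,0,-0.06,0,0,0,0.3, 0,0,-0.095,0,0,0,0.3]' |f
python3 -c "
from h import *
plan([.6275,.1415,.265],95.3)"
```

```text
tcp_pos: [0.5526, -0.1609, 0.1707]
force: [-0.1, 0.7, 0.4]
opening: 0.0767
grip_force: 0.0
tcp_pos: [0.5524, -0.161, 0.1709]
force: [-2.1, -0.4, 11.3]
opening: 0.0577
grip_force: 29.6
tcp_pos: [0.5516, -0.1608, 0.2656]
force: [1.1, -0.6, 0.1]
opening: 0.0577
grip_force: 32.3
t23.4 tcp [ 0.5516 -0.1608  0.2656] a 95.36deg q [ 0.52  0.46 -0.44  1.93  0.26  0.81  0.03] F [ 1.1 -0.6  0.1] op 0.0577 g 32.3
shift [0.2939 0.1038 0.0007] turn [-0.0044 -0.0024  0.0021]
```

```bash
f() { grep -E 'tcp_pos|^force:|open|grip'; }
python3 -m creep '[0.02,0.005,0,0,0,0,0.3, 0.05,0.015,0,0,0,0,0.3, 0.085,0.03,0,0,0,0,0.3, 0.12,0.042,0,0,0,0,0.3, 0.155,0.055,0,0,0,0,0.3]' >/dev/null
python3 -m creep '[0.035,0.012,0,0,0,0,0.3, 0.07,0.025,0,0,0,0,0.3, 0.105,0.037,0,0,0,0,0.3, 0.13,0.045,0,0,0,0,0.3, 0.141,0.049,0,0,0,0,0.3]' |f
python3 -m creep '[0,0,0.01,0,0,0,0.3, 0,0,0.025,0,0,0,0.3, 0,0,0.04,0,0,0,0.3, 0,0,0.048,0,0,0,0.3, 0,0,0.048,0,0,0,0.3]' >/dev/null
python3 -m creep '[0,0,0,0,0,0,0.3, 0,0,0,0,0,0,0.3]' |f
python3 -c "
from h import *
plan([.6275,.1437,.2055],95.3)"
```

```text
tcp_pos: [0.6282, 0.1482, 0.266]
force: [-1.3, 0.1, -0.3]
opening: 0.0578
grip_force: 32.3
tcp_pos: [0.6285, 0.1429, 0.2174]
force: [0.8, -0.7, -0.3]
opening: 0.0576
grip_force: 32.3
t24.8 tcp [0.6285 0.1429 0.2174] a 95.30deg q [ 0.    0.62 -0.44  1.79  0.35  0.81 -0.52] F [ 0.8 -0.7 -0.3] op 0.0576 g 32.3
shift [ 0.0008 -0.0009  0.0119] turn [ 0.0002 -0.0001 -0.0001]
```

```bash
f() { grep -E 'tcp_pos|^force:|open|grip'; }
python3 -m creep '[0.0008,-0.0009,0.006,0,0,0,0.3, 0.0008,-0.0009,0.0105,0,0,0,0.3, 0.0008,-0.0009,0.0122,0,0,0,0.3, 0.0008,-0.0009,0.0122,0,0,0,0.3, 0.0008,-0.0009,0.0122,0,0,0,0.3]' |f
python3 -m creep '[0,0,0,0,0,0,0.5, 0,0,0,0,0,0,0.7, 0,0,0,0,0,0,0.8, 0,0,0,0,0,0,0.9]' |f
python3 -m creep '[0,0,-0.01,0,0,0,1, 0,0,-0.03,0,0,0,1, 0,0,-0.06,0,0,0,1, 0,0,-0.09,0,0,0,1, 0,0,-0.09,0,0,0,1]' >/dev/null
python3 -m creep '[0,0,0,0,0,0,1, 0,0,0,0,0,0,1]' |f
python3 - <<'E'
from h import *
i,im=shot('wrist'); print(stack_top(i,im,(.6275,.1415),.040)); plan([.4309,-.1035,.30],95.3)
E
```

```text
tcp_pos: [0.6272, 0.1441, 0.2051]
force: [-1.4, 0.3, 4.6]
opening: 0.0574
grip_force: 32.7
tcp_pos: [0.6273, 0.1441, 0.2049]
force: [0.0, -0.2, -0.8]
opening: 0.0813
grip_force: 0.0
tcp_pos: [0.6272, 0.144, 0.2953]
force: [0.2, -0.3, -0.6]
opening: 0.0855
grip_force: 0.0
('top disc', array([628.2, 140.3]), ((627.4110717773438, 141.769287109375), 23.062395095825195))
t26.2 tcp [0.6271 0.1439 0.2946] a 95.34deg q [ 0.03  0.53 -0.48  1.75  0.29  0.93 -0.47] F [-0.2 -0.2  0.1] op 0.0853 g 0.0
shift [-0.2281 -0.2183 -0.0052] turn [-0.0012  0.0004  0.0012]
```

```bash
python3 -m creep '[-0.02,-0.02,0,0,0,0,1, -0.045,-0.043,0,0,0,0,1, -0.07,-0.067,0,0,0,0,1, -0.095,-0.09,0,0,0,0,1, -0.12,-0.115,0,0,0,0,1]' >/dev/null
python3 -m creep '[-0.025,-0.024,0,0,0,0,1, -0.05,-0.048,0,0,0,0,1, -0.075,-0.072,0,0,0,0,1, -0.1,-0.095,0,0,0,0,1, -0.108,-0.103,0,0,0,0,1]' >/dev/null
python3 -m creep '[0,0,0,0,0,0,1, 0,0,0,0,0,0,1, 0,0,0,0,0,0,1]' >/dev/null
python3 - <<'E'
from h import *
i,im=shot('wrist'); d=disc_at(i,im,(.431,-.1035)); print(d)
plan([d[0][0]/1e3,d[0][1]/1e3,.169],95.3)
E
```

```text
[(401.8, -72.1, 30.0, [401.7, -72.0], [59.2, 59.3])]
t27.3 tcp [ 0.4321 -0.1023  0.2947] a 95.41deg q [ 0.52  0.23 -0.48  2.19  0.15  0.76  0.04] F [ 0.1  0.6 -0.6] op 0.0853 g 0.0
shift [ 0.0328 -0.0273  0.1258] turn [-0.     -0.0013  0.0038]
```

The disc was knocked to (0.402, -0.072). I'll follow it.

```bash
f() { grep -E 'tcp_pos|^force:|open|grip'; }
python3 -m creep '[0.016,-0.013,0,0,0,0,0.8, 0.0328,-0.0273,0,0,0,0,0.8, 0.0328,-0.0273,0.03,0,0,0,0.8, 0.0328,-0.0273,0.05,0,0,0,0.8, 0.0328,-0.0273,0.06,0,0,0,0.8]' 30 >/dev/null
python3 -m creep '[0,0,0,0,0,0,0.8, 0,0,0,0,0,0,0.8, 0,0,0,0,0,0,0.8]' |f
python3 - <<'E'
from h import *
i,im=shot('wrist'); d=disc_at(i,im,(.402,-.072)); print(d)
plan([d[0][0]/1e3,d[0][1]/1e3,.169],95.3)
E
```

```text
tcp_pos: [0.4019, -0.0728, 0.2356]
force: [-0.7, 0.2, -0.5]
opening: 0.0769
grip_force: 0.0
[(401.6, -72.1, 30.0, [401.5, -72.0], [59.0, 59.3])]
t28.0 tcp [ 0.4018 -0.073   0.2357] a 95.35deg q [ 0.44  0.29 -0.47  2.3   0.23  0.59 -0.11] F [ 0.1 -0.2 -0.2] op 0.0768 g 0.0
shift [ 0.0009 -0.0002  0.0667] turn [0.0022 0.0003 0.0015]
```

```bash
f() { grep -E 'tcp_pos|tool_rot|^force:|open|grip'; }
python3 -m creep '[0.0009,0,0.02,0,0,0,0.8, 0.0009,0,0.04,0,0,0,0.8, 0.0009,0,0.058,0,0,0,0.8, 0.0009,0,0.0667,0,0,0,0.8, 0.0009,0,0.0667,0,0,0,0.8]' 30 |f
python3 -m creep '[0,0,0,0,0,0,0.8, 0,0,0,0,0,0,0.8]' |f
python3 -c "
from h import *
plan([.4016,-.0721,.169],95.3)"
```

```text
tcp_pos: [0.4011, -0.0721, 0.1675]
tool_rot: [-0.001, 0.673, 0.739, -0.0]
force: [-0.7, -0.0, 0.7]
opening: 0.077
grip_force: 0.0
tcp_pos: [0.4016, -0.0722, 0.1692]
tool_rot: [0.001, 0.673, 0.739, 0.0]
force: [0.5, 0.7, 0.5]
opening: 0.0771
grip_force: 0.0
t28.6 tcp [ 0.4016 -0.0722  0.1692] a 95.33deg q [ 0.35  0.43 -0.38  2.34  0.38  0.43 -0.25] F [0.5 0.7 0.5] op 0.0771 g 0.0
shift [ 0.0001 -0.      0.0002] turn [0.0023 0.0007 0.0011]
```

```bash
f() { grep -E 'tcp_pos|^force:|open|grip'; }
python3 -m creep '[0,0,0,0,0,0,0.7, 0,0,0,0,0,0,0.6, 0,0,0,0,0,0,0.5, 0,0,0,0,0,0,0.35, 0,0,0,0,0,0,0.3]' 30 |f
python3 -m creep '[0,0,0,0,0,0,0.3, 0,0,-0.01,0,0,0,0.3, 0,0,-0.03,0,0,0,0.3, 0,0,-0.06,0,0,0,0.3, 0,0,-0.095,0,0,0,0.3]' |f
python3 -m creep '[0.02,0.02,0,0,0,0,0.3, 0.04,0.05,0,0,0,0,0.3, 0.06,0.075,0,0,0,0,0.3, 0.08,0.1,0,0,0,0,0.3, 0.1,0.126,0,0,0,0,0.3]' >/dev/null
python3 -m creep '[0.02,0.026,0,0,0,0,0.3, 0.04,0.052,0,0,0,0,0.3, 0.06,0.078,0,0,0,0,0.3, 0.08,0.104,0,0,0,0,0.3, 0.0919,0.1187,0,0,0,0,0.3]' |f
python3 -m creep '[0,0,0,0,0,0,0.3, 0,0,0.01,0,0,0,0.3, 0,0,0.02,0,0,0,0.3, 0,0,0.035,0,0,0,0.3,  0,0,0.043,0,0,0,0.3]' >/dev/null
python3 -m creep '[0,0,0,0,0,0,0.3, 0,0,0,0,0,0,0.3, 0,0,0,0,0,0,0.3]' |f
python3 -c "
from h import *
plan([.6275,.1415,.2092],95.3)"
```

```text
tcp_pos: [0.4014, -0.0722, 0.1688]
force: [-2.9, 0.1, 17.0]
opening: 0.0586
grip_force: 28.4
tcp_pos: [0.4004, -0.0718, 0.2639]
force: [0.3, -0.5, -0.6]
opening: 0.0582
grip_force: 32.4
tcp_pos: [0.6286, 0.1443, 0.264]
force: [-1.1, -1.4, -1.0]
opening: 0.0582
grip_force: 32.4
tcp_pos: [0.627, 0.1415, 0.2205]
force: [-1.0, -0.2, -0.7]
opening: 0.0579
grip_force: 32.4
t30.9 tcp [0.627  0.1415 0.2205] a 95.33deg q [ 0.02  0.62 -0.46  1.79  0.37  0.81 -0.53] F [-1.  -0.2 -0.7] op 0.0579 g 32.4
shift [-0.0001  0.0005  0.0113] turn [ 0.0003 -0.0002  0.0008]
```

```bash
f() { grep -E 'tcp_pos|^force:|open|grip'; }
python3 -m creep '[0,0.0005,0.006,0,0,0,0.3, 0,0.0005,0.01,0,0,0,0.3, 0,0.0005,0.0118,0,0,0,0.3, 0,0.0005,0.0118,0,0,0,0.3, 0,0.0005,0.0118,0,0,0,0.3]' |f
python3 -m creep '[0,0,0,0,0,0,0.5, 0,0,0,0,0,0,0.7, 0,0,0,0,0,0,0.8, 0,0,0,0,0,0,0.9]' |f
python3 -m creep '[0,0,-0.01,0,0,0,1, 0,0,-0.03,0,0,0,1, 0,0,-0.06,0,0,0,1, 0,0,-0.09,0,0,0,1, 0,0,-0.09,0,0,0,1]' >/dev/null
python3 -m creep '[0,0,0,0,0,0,1, 0,0,0,0,0,0,1]' |f
python3 - <<'E'
from h import *
i,im=shot('wrist'); print(stack_top(i,im,(.6275,.1415),.046)); 
E
python3 -m creep '[-0.02,-0.001,0,0,0,0,1, -0.05,-0.003,0,0,0,0,1, -0.085,-0.005,0,0,0,0,1, -0.12,-0.007,0,0,0,0,1, -0.155,-0.009,0,0,0,0,1]' >/dev/null
python3 -m creep '[-0.035,-0.002,0,0,0,0,1, -0.07,-0.004,0,0,0,0,1, -0.087,-0.004,0,0,0,0,1, -0.087,-0.004,0,0,0,0,1, -0.087,-0.004,0,0,0,0,1]' >/dev/null
python3 - <<'E'
from h import *
st(); i,im=shot('wrist'); np.save('wl.npy',im); u,v=proj(i,[[.636,-.101,.004]])[0].astype(int); print(u,v)
h=cv2.cvtColor(im,cv2.COLOR_RGB2HSV); print(h[v,u],h[v,u-20],h[v,u+45],h[v-45,u], im[v,u],im[v-45,u])
E
```

```text
tcp_pos: [0.6275, 0.1417, 0.209]
force: [-3.8, -2.0, 11.2]
opening: 0.058
grip_force: 33.5
tcp_pos: [0.6274, 0.1417, 0.2083]
force: [-0.2, 0.1, -0.7]
opening: 0.0812
grip_force: 0.0
tcp_pos: [0.6273, 0.1416, 0.2988]
force: [-0.5, 0.0, -0.6]
opening: 0.0855
grip_force: 0.0
('top disc', array([628.5, 140.8]), ((627.745849609375, 141.4999237060547), 23.12211036682129))
t33.2 tcp [ 0.6367 -0.1015  0.2973] a 95.22deg q [ 0.4   0.53 -0.46  1.74  0.28  0.94 -0.08] F [-0.2  1.4  0.4] op 0.0851 g 0.0
254 184
[ 26  24 146] [ 24  29 124] [ 37  18 129] [ 40  17 136] [146 144 132] [133 136 127]
```

```bash
cat >> h.py <<'E'
def lens_at(i,im,xy,z):
    I=cv2.GaussianBlur(im,(7,7),0).astype(int); m=((I[...,0]-I[...,1])>-1).astype('u1')*255
    u,v=proj(i,[[*xy,z]])[0].astype(int); k=np.zeros_like(m); cv2.circle(k,(u,v),70,1,-1); m=cv2.morphologyEx(m*k,cv2.MORPH_OPEN,np.ones((5,5)))
    c=max(blobs(m,100),key=cv2.contourArea); w=(ray(i,c[:,0],z)[:,:2]*1000).astype('f4'); b=cv2.minAreaRect(w); return np.round(b[0],1),np.round(b[1],1),cv2.minEnclosingCircle(w),cv2.boundingRect(c)
E
python3 - <<'E'
from h import *
i=camera_info('wrist'); im=np.load('wl.npy'); print(lens_at(i,im,(.636,-.101),.006)); st()
E
```

```text
(array([ 640.7, -100.4]), array([61.5, 61.8]), ((641.09130859375, -100.48851776123047), 31.532657623291016), (226, 153, 68, 66))
t33.2 tcp [ 0.6368 -0.1     0.2976] a 95.34deg q [ 0.4   0.53 -0.46  1.74  0.28  0.94 -0.08] F [-0.2  0.8 -0.6] op 0.0854 g 0.0
```

```bash
f() { grep -E 'tcp_pos|^force:|open|grip'; }
python3 -m creep '[0,0.0037,0.02,0,0,0,0.8, 0,0.0037,0.05,0,0,0,0.8, 0,0.0037,0.07,0,0,0,0.8, 0,0.0037,0.07,0,0,0,0.8, 0,0.0037,0.07,0,0,0,0.8]' 25 >/dev/null
python3 -m creep '[0,0,0,0,0,0,0.8, 0,0,0,0,0,0,0.8, 0,0,0,0,0,0,0.8]' |f
python3 - <<'E'
from h import *
i,im=shot('wrist'); d=lens_at(i,im,(.6405,-.1005),.006); print(d); plan([d[0][0]/1e3,d[0][1]/1e3,.170],95.3)
E
```

```text
tcp_pos: [0.6412, -0.0999, 0.2299]
force: [-0.1, -0.5, -0.6]
opening: 0.077
grip_force: 0.0
(array([ 640.9, -102.3]), array([61.1, 62.2]), ((640.4488525390625, -102.26689147949219), 31.706972122192383), (210, 172, 88, 84))
t33.9 tcp [ 0.641  -0.1     0.2297] a 95.34deg q [ 0.37  0.61 -0.43  1.77  0.33  0.83 -0.12] F [ 0.6 -0.3  0.4] op 0.0769 g 0.0
shift [-0.0023 -0.0005  0.0597] turn [0.0032 0.0007 0.0014]
```

```bash
f() { grep -E 'tcp_pos|^force:|open|grip'; }
python3 -m creep '[-0.0015,-0.0004,0.02,0,0,0,0.8, -0.0015,-0.0004,0.04,0,0,0,0.8, -0.0015,-0.0004,0.055,0,0,0,0.8, -0.0015,-0.0004,0.06,0,0,0,0.8, -0.0015,-0.0004,0.06,0,0,0,0.8]' 25 >/dev/null
python3 -m creep '[0,0,0,0,0,0,0.8, 0,0,0,0,0,0,0.7, 0,0,0,0,0,0,0.6, 0,0,0,0,0,0,0.45, 0,0,0,0,0,0,0.35]' 25 |f
python3 -m creep '[0,0,0,0,0,0,0.3, 0,0,0,0,0,0,0.3, 0,0,0,0,0,0,0.3]' 25 |f
python3 -m creep '[0,0,-0.01,0,0,0,0.3, 0,0,-0.03,0,0,0,0.3, 0,0,-0.06,0,0,0,0.3, 0,0,-0.095,0,0,0,0.3, 0,0,-0.1,0,0,0,0.3]' >/dev/null
python3 -m creep '[0,0,0,0,0,0,0.3, 0,0,0,0,0,0,0.3]' 25 |f
python3 - <<'E'
from h import *
i,im=shot('wrist','w8'); plan([.6275,.1415,.27],95.3); s=manip.get_state(); print('lens in hand, rel',lens_at(i,im,s['tcp_pos'][:2],s['tcp_pos'][2]-.170+.006))
E
```

```text
tcp_pos: [0.6407, -0.1016, 0.1694]
force: [-2.8, 1.1, 8.6]
opening: 0.0585
grip_force: 24.9
tcp_pos: [0.6407, -0.1016, 0.1695]
force: [-2.8, -0.3, 9.1]
opening: 0.0585
grip_force: 25.0
tcp_pos: [0.6403, -0.1018, 0.2689]
force: [-0.6, -0.4, -1.2]
opening: 0.0582
grip_force: 27.1
t35.6 tcp [ 0.64   -0.1018  0.2679] a 95.33deg q [ 0.39  0.56 -0.45  1.76  0.3   0.89 -0.1 ] F [-0.4 -0.7 -1.9] op 0.0585 g 27.1
shift [ 0.2434  0.0101 -0.0021] turn [-0.0015 -0.      0.0011]
lens in hand, rel (array([ 639.4, -105.3]), array([67.4, 63.8]), ((639.9401245117188, -105.38301086425781), 36.20244598388672), (184, 197, 139, 113))
```

View pics/w8.png

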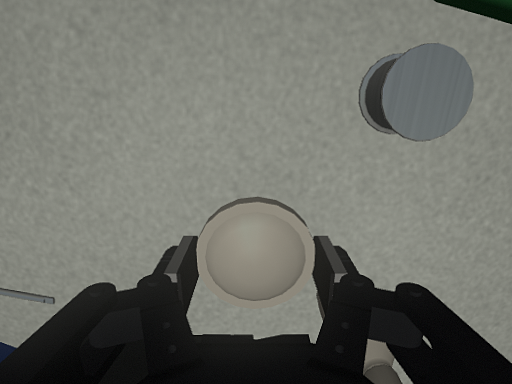

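The lens is held centred and level, with the flange centre at about (256,253), matching how the first disc sat in the hand. I'll carry it to the stack.

```bash
f() { grep -E 'tcp_pos|^force:|open|grip'; }
python3 -m creep '[0.02,0,0,0,0,0,0.3, 0.05,0.002,0,0,0,0,0.3, 0.08,0.003,0,0,0,0,0.3, 0.11,0.005,0,0,0,0,0.3, 0.14,0.006,0,0,0,0,0.3]' >/dev/null
python3 -m creep '[0.03,0.001,0,0,0,0,0.3, 0.06,0.003,0,0,0,0,0.3, 0.085,0.004,0,0,0,0,0.3, 0.1034,0.0041,0,0,0,0,0.3, 0.1034,0.0041,0.01,0,0,0,0.3]' >/dev/null
python3 -m creep '[0,0,0.01,0,0,0,0.3, 0,0,0.02,0,0,0,0.3, 0,0,0.03,0,0,0,0.3, 0,0,0.03,0,0,0,0.3, 0,0,0.03,0,0,0,0.3]' |f
python3 -m creep '[0,0,0,0,0,0,0.3, 0,0,0,0,0,0,0.3]' |f
python3 -c "
from h import *
plan([.6275,.1415,.2155],95.3)"
```

```text
tcp_pos: [0.6277, 0.1408, 0.2274]
force: [0.5, 0.0, 0.2]
opening: 0.0586
grip_force: 27.1
tcp_pos: [0.6281, 0.1414, 0.229]
force: [-0.3, -0.0, -0.3]
opening: 0.0588
grip_force: 27.1
t37.1 tcp [0.6281 0.1414 0.229 ] a 95.31deg q [ 0.02  0.61 -0.46  1.78  0.35  0.83 -0.52] F [-0.3 -0.  -0.3] op 0.0588 g 27.1
shift [ 0.0002 -0.0006  0.0135] turn [ 0.0014 -0.0003  0.0003]
```

```bash
f() { grep -E 'tcp_pos|^force:|open|grip'; }
python3 -m creep '[0,-0.0006,0.007,0,0,0,0.3, 0,-0.0006,0.012,0,0,0,0.3, 0,-0.0006,0.0138,0,0,0,0.3, 0,-0.0006,0.0138,0,0,0,0.3, 0,-0.0006,0.0138,0,0,0,0.3]' |f
python3 -m creep '[0,0,0,0,0,0,0.5, 0,0,0,0,0,0,0.7, 0,0,0,0,0,0,0.8, 0,0,0,0,0,0,0.9]' |f
python3 -m creep '[0,0,-0.01,0,0,0,1, 0,0,-0.03,0,0,0,1, 0,0,-0.06,0,0,0,1, 0,0,-0.09,0,0,0,1, 0,0,-0.09,0,0,0,1]' >/dev/null
python3 -m creep '[0,0,0,0,0,0,1, 0,0,0,0,0,0,1, 0,0,0,0,0,0,1]' |f
python3 - <<'E'
from h import *
i,im=shot('wrist','w9'); np.save('w9.npy',im); print(lens_at(i,im,(.6275,.1415),.054)); st(); print(proj(i,[[.6275,.1415,.054]]))
E
```

```text
tcp_pos: [0.6273, 0.1416, 0.2146]
force: [-0.6, -0.8, 3.3]
opening: 0.0589
grip_force: 31.0
tcp_pos: [0.6272, 0.1416, 0.2145]
force: [0.1, 0.2, -0.0]
opening: 0.0811
grip_force: 0.0
tcp_pos: [0.6269, 0.1414, 0.304]
force: [0.9, -0.4, -0.0]
opening: 0.0855
grip_force: 0.0
(array([627. , 142.8]), array([57. , 62.3]), ((627.3031616210938, 142.7716522216797), 31.284082412719727), (219, 159, 74, 77))
t38.5 tcp [0.627  0.1414 0.3038] a 95.34deg q [ 0.05  0.52 -0.5   1.74  0.3   0.95 -0.47] F [0.4 0.4 0.1] op 0.0854 g 0.0
[[255.90051184 200.11935995]]
```

View pics/w9.png

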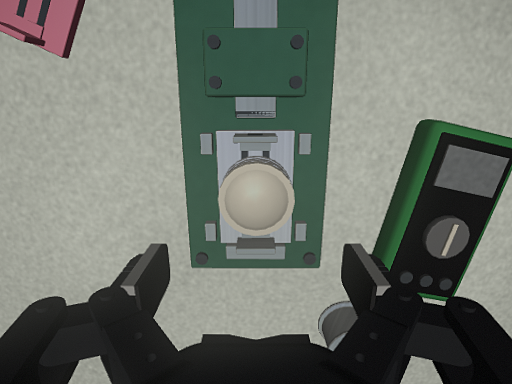

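The lens sits centred on the stack at about (256,200) with both clips open. Next is the lever.

```bash
f() { grep -E 'tcp_pos|^force:|open|grip'; }
python3 -m creep '[0.01,-0.01,-0.02,0,0,0,1, 0.04,-0.025,-0.04,0,0,0,1, 0.075,-0.04,-0.055,0,0,0,1, 0.11,-0.05,-0.055,0,0,0,1, 0.145,-0.06,-0.055,0,0,0,1]' >/dev/null
python3 -m creep '[0.03,-0.012,0,0,0,0,1, 0.065,-0.025,0,0,0,0,1, 0.1,-0.037,0,0,0,0,1, 0.127,-0.047,0,0,0,0,1, 0.127,-0.047,0,0,0,0,1]' >/dev/null
python3 -m creep '[0,0,0,0,0,0,1, 0,0,0,0,0,0,1, 0,0,0,0,0,0,1]' |f
cat >> h.py <<'E'
O=np.array([.6268,.140]); Y=np.radians(5.3); RP=np.array([[np.cos(Y),-np.sin(Y)],[np.sin(Y),np.cos(Y)]])
def P2W(x,y): return O+RP@np.array([x,y])
def W2P(p): return RP.T@(np.asarray(p)-O)
E
python3 - <<'E'
from h import *
s,_=st(); i,im=shot('wrist','wh'); np.save('wh.npy',im)
print('expect top',proj(i,[[*P2W(-.1009,.2271),.12],[*P2W(-.1009,.2271),.07]]))
m=cv2.inRange(cv2.cvtColor(im,cv2.COLOR_RGB2HSV),(0,0,0),(180,255,45)); 
for c in blobs(m,80): print(cv2.boundingRect(c),cv2.contourArea(c),cv2.minAreaRect(c))
E
```

```text
tcp_pos: [0.4961, 0.4013, 0.3591]
force: [-0.2, -0.2, -0.7]
opening: 0.0854
grip_force: 0.0
t39.6 tcp [0.4961 0.4013 0.3591] a 95.26deg q [-0.34  0.47 -0.58  1.71  0.29  1.05 -0.93] F [-0.2 -0.2 -0.7] op 0.0854 g 0.0
expect top [[261.41440502 258.44929392]
 [260.3949208  231.65176336]]
(0, 244, 512, 140) 37111.0 ((255.5, 313.5), (139.0, 511.0), 90.0)
(250, 224, 24, 44) 817.0 ((261.5, 245.5), (43.0, 23.0), 90.0)
(403, 0, 109, 267) 16264.0 ((480.0895080566406, 129.78936767578125), (92.22709655761719, 265.6358642578125), 18.83843421936035)
```

```bash
f() { grep -E 'tcp_pos|^force:|open|grip'; }
python3 -m creep '[0,0,0,0,0,0,-1, 0,0,0,0,0,0,-1, 0,0,0,0,0,0,-1, 0,0,0,0,0,0,-1, 0,0,0,0,0,0,-1]' 30|f
python3 -c "
from h import *
plan([*P2W(-.107,.268),.256],95.3)
for y in(.248,.16,.138,.135): print(y,P2W(-.107,y))"
```

```text
tcp_pos: [0.4955, 0.4023, 0.3597]
force: [0.5, 0.4, 1.2]
opening: 0.0256
grip_force: 0.0
t40.1 tcp [0.4955 0.4023 0.3597] a 95.33deg q [-0.34  0.47 -0.58  1.71  0.29  1.05 -0.93] F [0.5 0.4 1.2] op 0.0256 g 0.0
shift [-0.0053 -0.0005  0.1037] turn [ 0.0002 -0.0001  0.0009]
0.248 [0.49734955 0.37705607]
0.16 [0.50547816 0.2894323 ]
0.138 [0.50751032 0.26752636]
0.135 [0.50778743 0.26453918]
```

```bash
f() { grep -E 'tcp_pos|^force:|open|grip'; }
python3 -m creep '[-0.0053,0,0.03,0,0,0,-1, -0.0053,0,0.065,0,0,0,-1, -0.0053,0,0.095,0,0,0,-1, -0.0053,0,0.1037,0,0,0,-1, -0.0053,0,0.1037,0,0,0,-1]' |f
python3 -m creep '[0,0,0,0,0,0,-1, -0.01,0,0,0,0,0,-1, -0.02,0,0,0,0,0,-1, -0.03,0,0,0,0,0,-1, -0.04,0,0,0,0,0,-1]' |f
python3 -m creep '[-0.012,0,0,0,0,0,-1, -0.024,0,0,0,0,0,-1, -0.036,0,0,0,0,0,-1, -0.048,0,0,0,0,0,-1, -0.06,0,0,0,0,0,-1]' |f
python3 -c "
from h import *
s,_=st(); print(W2P(s['tcp_pos'][:2])); i,im=shot('wrist','wp'); m=cv2.inRange(cv2.cvtColor(im,cv2.COLOR_RGB2HSV),(0,0,0),(180,255,45))
for c in blobs(m,80): print(cv2.boundingRect(c))"
```

```text
tcp_pos: [0.4954, 0.3968, 0.2539]
force: [-0.2, 0.5, -0.3]
opening: 0.0003
grip_force: 0.0
tcp_pos: [0.4995, 0.3567, 0.2572]
force: [-3.6, 4.7, 0.6]
opening: -0.0003
grip_force: 2.6
tcp_pos: [0.5056, 0.297, 0.2574]
force: [4.7, 8.6, -3.4]
opening: 0.0
grip_force: 4.1
t41.3 tcp [0.5056 0.297  0.2574] a 95.33deg q [-0.21  0.51 -0.55  1.9   0.35  0.82 -0.85] F [ 4.7  8.6 -3.4] op 0.0000 g 4.1
[-0.10620824  0.16754493]
(270, 242, 14, 14)
(5, 233, 507, 151)
(0, 231, 20, 12)
(397, 193, 58, 60)
(460, 176, 29, 13)
(486, 72, 26, 67)
```

```bash
f() { grep -E 'tcp_pos|^force:'; }
python3 -m creep '[-0.01,0,0,0,0,0,-1, -0.018,0,0,0,0,0,-1, -0.024,0,0,0,0,0,-1, -0.028,0,0,0,0,0,-1]' |f
python3 -m creep '[0,0,0,0,0,0,-1, -0.001,0,0,0,0,0,-1, -0.002,0,0,0,0,0,-1]' |f
python3 -c "
from h import *
s,_=st(); print(W2P(s['tcp_pos'][:2]))"
```

```text
tcp_pos: [0.5089, 0.2701, 0.2577]
force: [6.4, 11.9, 1.1]
tcp_pos: [0.509, 0.2689, 0.2579]
force: [6.6, 12.9, 0.8]
t42.0 tcp [0.509  0.2689 0.2579] a 95.36deg q [-0.16  0.49 -0.55  1.93  0.35  0.81 -0.81] F [ 6.6 12.9  0.8] op -0.0004 g 5.9
[-0.10534799  0.13924068]
```

```bash
f() { grep -E 'tcp_pos|^force:'; }
python3 -m creep '[-0.001,0,0,0,0,0,-1, -0.002,0,0,0,0,0,-1, -0.002,0,0,0,0,0,-1]' |f
python3 -m creep '[-0.001,0,0,0,0,0,-1, -0.002,0,0,0,0,0,-1, -0.002,0,0,0,0,0,-1]' |f
python3 -c "
from h import *
s,_=st(); print(W2P(s['tcp_pos'][:2]))"
```

```text
tcp_pos: [0.5093, 0.267, 0.258]
force: [6.5, 13.4, 0.4]
tcp_pos: [0.5093, 0.2661, 0.2581]
force: [7.5, 18.8, -2.8]
t42.5 tcp [0.5093 0.2661 0.2581] a 95.42deg q [-0.16  0.49 -0.55  1.93  0.35  0.8  -0.8 ] F [ 7.5 18.8 -2.8] op 0.0002 g 9.3
[-0.10535014  0.13644018]
```

```bash
f() { grep -E 'tcp_pos|^force:'; }
python3 -m creep '[-0.001,0,0,0,0,0,-1, -0.001,0,0,0,0,0,-1, -0.001,0,0,0,0,0,-1]' |f
python3 -m creep '[-0.001,0,0,0,0,0,-1, -0.001,0,0,0,0,0,-1, -0.001,0,0,0,0,0,-1]' |f
python3 -c "
from h import *
s,_=st(); print(W2P(s['tcp_pos'][:2]))"
```

```text
tcp_pos: [0.5093, 0.2659, 0.2581]
force: [7.4, 23.5, -5.5]
tcp_pos: [0.5092, 0.2656, 0.2582]
force: [7.6, 29.1, -7.0]
t43.0 tcp [0.5092 0.2656 0.2582] a 95.51deg q [-0.16  0.49 -0.55  1.93  0.34  0.8  -0.8 ] F [ 7.6 29.1 -7. ] op 0.0001 g 13.8
[-0.1054846   0.13595785]
```

The force now rises steeply with almost no motion, so the lever is at its stop. I'll let it spring back and rise.

```bash
f() { grep -E 'tcp_pos|^force:'; }
python3 -m creep '[0.012,0,0,0,0,0,-1, 0.026,0,0,0,0,0,-1, 0.04,0,0,0,0,0,-1, 0.054,0,0,0,0,0,-1, 0.068,0,0,0,0,0,-1]' |f
python3 -m creep '[0.014,0,0,0,0,0,-1, 0.028,0,0,0,0,0,-1, 0.042,0,0,0,0,0,-1, 0.056,0,0,0,0,0,-1, 0.072,0,0,0,0,0,-1]' |f
python3 -m creep '[0,0,-0.02,0,0,0,-1, 0,0,-0.05,0,0,0,-1, 0,0,-0.08,0,0,0,-1, 0,0,-0.1,0,0,0,1, 0,0,-0.1,0,0,0,1]' |f
python3 -m creep '[0,0,0,0,0,0,1, 0,0,0,0,0,0,1, 0,0,0,0,0,0,1]' |f
python3 - <<'E'
from h import *
i,im=shot('wrist'); print('expect top',proj(i,[[*P2W(-.1009,.2271),.12],[*P2W(-.1009,.2271),.07]]))
m=cv2.inRange(cv2.cvtColor(im,cv2.COLOR_RGB2HSV),(0,0,0),(180,255,45)); 
for c in blobs(m,80): print(cv2.boundingRect(c),cv2.contourArea(c))
plan([*P2W(0,0),.32],95.3)
E
```

```text
tcp_pos: [0.5025, 0.3305, 0.2567]
force: [3.7, 2.5, -0.1]
tcp_pos: [0.4954, 0.402, 0.2557]
force: [0.7, -0.3, -0.5]
tcp_pos: [0.4959, 0.4028, 0.3604]
force: [-0.8, 0.4, 0.6]
tcp_pos: [0.4953, 0.4011, 0.3548]
force: [-0.4, 0.8, 0.2]
expect top [[262.83041931 261.1344605 ]
 [261.60904214 233.47781463]]
(0, 237, 512, 147) 36200.0
(251, 225, 24, 46) 854.5
(406, 0, 106, 270) 15795.0
t44.5 tcp [0.4953 0.4011 0.3548] a 95.35deg q [-0.34  0.47 -0.58  1.71  0.29  1.05 -0.93] F [ 0.5 -0.5 -0. ] op 0.0677 g 0.0
shift [-0.2722  0.1066  0.0349] turn [-0.0029  0.0018  0.0016]
```

```bash
f() { grep -E 'tcp_pos|^force:'; }
python3 -m creep '[-0.02,0.01,0,0,0,0,1, -0.05,0.02,0,0,0,0,1, -0.085,0.035,0,0,0,0,1, -0.12,0.05,0,0,0,0,1, -0.15,0.06,0,0,0,0,1]' >/dev/null
python3 -m creep '[-0.03,0.012,0.01,0,0,0,1, -0.065,0.024,0.02,0,0,0,1, -0.1,0.037,0.035,0,0,0,1, -0.122,0.047,0.045,0,0,0,1, -0.122,0.047,0.052,0,0,0,1]' >/dev/null
python3 -m creep '[0,0,0,0,0,0,1, 0,0,0,0,0,0,1, 0,0,0,0,0,0,1]' |f
python3 - <<'E'
from h import *
i,im=shot('wrist','w10'); np.save('w10.npy',im); print(lens_at(i,im,(.6275,.1415),.054))
h=cv2.cvtColor(im,cv2.COLOR_RGB2HSV)
# profile across the plate axis (press x=0) along press y on plate top
for y in np.arange(.07,-.07,-.003):
    p=proj(i,[[*P2W(0,y),.022]])[0]; print(round(y,3),p.astype(int),im[int(p[1]),int(p[0])],end=' | ')
u=proj(i,[[*P2W(0,.038),.022]])[0]; r=im[int(u[1]),180:330,1]; print('\nrow',int(u[1]),r.tolist())
st()
E
```

```text
tcp_pos: [0.6269, 0.1418, 0.3042]
force: [0.3, 0.4, 1.0]
(array([627.6, 140.5]), array([57.4, 62. ]), ((627.6080932617188, 140.507080078125), 31.500165939331055), (219, 163, 74, 76))
0.07 [254 108] [126 135 138] | 0.067 [254 112] [85 91 94] | 0.064 [254 116] [128 136 142] | 0.061 [254 120] [55 87 71] | 0.058 [254 123] [57 88 73] | 0.055 [254 127] [57 86 73] | 0.052 [254 131] [57 88 72] | 0.049 [254 134] [129 129 126] | 0.046 [254 138] [155 160 169] | 0.043 [254 141] [156 162 170] | 0.04 [254 145] [155 162 170] | 0.037 [254 148] [156 162 171] | 0.034 [254 152] [38 40 38] | 0.031 [254 155] [90 92 89] | 0.028 [254 159] [128 136 136] | 0.025 [254 162] [100  99  98] | 0.022 [254 166] [94 91 83] | 0.019 [254 169] [177 173 157] | 0.016 [254 172] [175 170 156] | 0.013 [254 176] [172 167 153] | 0.01 [254 179] [178 173 159] | 0.007 [254 182] [182 177 162] | 0.004 [254 186] [183 181 166] | 0.001 [254 189] [184 183 168] | -0.002 [254 192] [184 185 170] | -0.005 [254 195] [185 187 172] | -0.008 [254 199] [181 181 166] | -0.011 [254 202] [178 177 162] | -0.014 [254 205] [178 174 159] | -0.017 [254
[... 693 characters left out ...]
, 139, 140, 140, 142, 121, 43, 76, 90, 90, 126, 168, 163, 162, 161, 158, 158, 160, 160, 161, 162, 159, 159, 158, 160, 159, 158, 158, 159, 158, 157, 158, 163, 170, 155, 53, 63, 66, 66, 65, 58, 87, 151, 165, 161, 164, 164, 163, 161, 163, 162, 163, 162, 161, 165, 152, 73, 60, 64, 66, 66, 60, 74, 131, 167, 157, 155, 155, 155, 155, 159, 157, 156, 158, 160, 156, 155, 159, 163, 162, 160, 159, 156, 154, 156, 160, 162, 126, 67, 90, 92, 76, 85, 134, 143, 138, 137, 137, 138, 138, 139, 139, 144, 133, 97, 88, 90, 90, 91, 91, 91, 91, 89, 91, 90, 91, 91, 91, 91, 90, 89, 77, 147, 180]
t45.6 tcp [0.627  0.1418 0.3045] a 95.45deg q [ 0.05  0.52 -0.5   1.74  0.3   0.95 -0.47] F [ 0.7 -1.   1. ] op 0.0854 g 0.0
```

```bash
f() { grep -E 'tcp_pos|^force:|open|grip'; }
python3 -c "
from h import *
plan([*P2W(0.0005,-.0015),.181],95.3)"
python3 -m creep '[0,0,0.03,0,0,0,1, 0,0,0.06,0,0,0,1, 0,0,0.09,0,0,0,1, 0,0,0.105,0,0,0,1, 0,0,0.11,0,0,0,1]' >/dev/null
python3 -m creep '[0,0,0,0,0,0,1, 0,0,0,0,0,0,1, 0,0,0,0,0,0,1]' |f
python3 -c "
from h import *
plan([*P2W(0.0005,-.0015),.181],95.3)"
```

```text
t45.6 tcp [0.627  0.1418 0.3045] a 95.45deg q [ 0.05  0.52 -0.5   1.74  0.3   0.95 -0.47] F [ 0.7 -1.   1. ] op 0.0854 g 0.0
shift [-3.400e-03  1.000e-04  1.235e-01] turn [ 0.0009 -0.0012  0.005 ]
tcp_pos: [0.628, 0.1407, 0.1958]
force: [0.2, -0.1, 0.4]
opening: 0.0855
grip_force: 0.0
t46.3 tcp [0.628  0.1407 0.1958] a 95.35deg q [ 0.01  0.65 -0.45  1.8   0.39  0.77 -0.54] F [ 0.2 -0.1  0.4] op 0.0855 g 0.0
shift [-0.0021 -0.0008  0.0148] turn [ 0.0047 -0.0008  0.0015]
```

```bash
f() { grep -E 'tcp_pos|^force:|open|grip'; }
python3 -m creep '[-0.002,-0.0008,0.007,0,0,0,1, -0.002,-0.0008,0.012,0,0,0,0.9, -0.002,-0.0008,0.0148,0,0,0,0.9, -0.002,-0.0008,0.0148,0,0,0,0.8, -0.002,-0.0008,0.0148,0,0,0,0.75]' 80|f
python3 -m creep '[0,0,0,0,0,0,0.7, 0,0,0,0,0,0,0.65, 0,0,0,0,0,0,0.6, 0,0,0,0,0,0,0.5, 0,0,0,0,0,0,0.35]' 80|f
python3 -m creep '[0,0,0,0,0,0,0.3, 0,0,0,0,0,0,0.3, 0,0,0,0,0,0,0.3]' 80|f
python3 -c "
from h import *
i,im=shot('wrist');print(lens_at(i,im,(.6275,.139),.054));st()"
```

```text
tcp_pos: [0.6267, 0.1382, 0.179]
force: [0.4, -0.5, 0.5]
opening: 0.0751
grip_force: 0.0
tcp_pos: [0.6268, 0.1384, 0.18]
force: [-4.7, -1.7, 12.8]
opening: 0.0636
grip_force: 85.4
tcp_pos: [0.6268, 0.1384, 0.18]
force: [-4.7, -1.1, 13.0]
opening: 0.0637
grip_force: 85.5
(array([627.7, 136. ]), array([53.8, 64.2]), ((627.4915161132812, 135.95924377441406), 32.38853073120117), (187, 234, 139, 139))
t47.5 tcp [0.6268 0.1384 0.18  ] a 95.34deg q [ 0.01  0.67 -0.44  1.81  0.4   0.75 -0.55] F [-4.4 -1.1 12.6] op 0.0636 g 85.5
```

```bash
f() { grep -E 'tcp_pos|^force:|open|grip'; }
python3 -m creep '[0,0,-0.003,0,0,0,0.3, 0,0,-0.008,0,0,0,0.3, 0,0,-0.014,0,0,0,0.3, 0,0,-0.02,0,0,0,0.3, 0,0,-0.025,0,0,0,0.3]' |f
python3 -m creep '[-0.003,0,0,0,0,0,0.3, -0.009,0,0,0,0,0,0.3, -0.016,0,0,0,0,0,0.3, -0.023,0,0,0,0,0,0.3, -0.029,0,0,0,0,0,0.3]' |f
python3 -m creep '[-0.001,0,0,0,0,-0.03,0.3, -0.001,0,0,0,0,-0.1,0.3, -0.001,0,0,0,0,-0.2,0.3, -0.001,0,0,0,0,-0.3,0.3, -0.001,0,0,0,0,-0.4,0.3]' |f
python3 -m creep '[0,0,0,0,0,-0.12,0.3, 0,0,0,0,0,-0.24,0.3, 0,0,0,0,0,-0.36,0.3, 0,0,0,0,0,-0.48,0.3, 0,0,0,0,0,-0.6,0.3]' |f
python3 -m creep '[0,0,0,0,0,-0.12,0.3, 0,0,0,0,0,-0.24,0.3, 0,0,0,0,0,-0.36,0.3, 0,0,0,0,0,-0.48,0.3, 0,0,0,0,0,-0.6,0.3]' |f
python3 -c "
from h import *
st()"
```

```text
tcp_pos: [0.6268, 0.1382, 0.2049]
force: [-0.2, -0.3, -4.4]
opening: 0.0637
grip_force: 89.4
tcp_pos: [0.6295, 0.1079, 0.2038]
force: [0.0, 0.0, -2.9]
opening: 0.0633
grip_force: 89.5
tcp_pos: [0.6295, 0.1083, 0.204]
force: [-0.4, -0.7, -4.9]
opening: 0.0635
grip_force: 89.5
tcp_pos: [0.6295, 0.1083, 0.204]
force: [0.8, -0.9, -3.8]
opening: 0.0635
grip_force: 89.5
tcp_pos: [0.6295, 0.1082, 0.204]
force: [0.4, 0.5, -4.3]
opening: 0.0635
grip_force: 89.5
t49.5 tcp [0.6295 0.1082 0.204 ] a 143.56deg q [ 0.2   0.69 -0.65  1.8   0.54  0.84  0.23] F [ 0.4  0.5 -4.3] op 0.0635 g 89.5
```

```bash
f() { grep -E '^force:|grip'; }
python3 -m creep '[0,0,0,0,0,-0.14,0.3, 0,0,0,0,0,-0.28,0.3, 0,0,0,0,0,-0.42,0.3, 0,0,0,0,0,-0.56,0.3, 0,0,0,0,0,-0.7,0.3]' |f
python3 -m creep '[0,0,0,0,0,-0.14,0.3, 0,0,0,0,0,-0.28,0.3, 0,0,0,0,0,-0.42,0.3, 0,0,0,0,0,-0.56,0.3, 0,0,0,0,0,-0.7,0.3]' |f
python3 -m creep '[0,0,0,0,0,-0.14,0.3, 0,0,0,0,0,-0.28,0.3, 0,0,0,0,0,-0.42,0.3, 0,0,0,0,0,-0.56,0.3, 0,0,0,0,0,-0.7,0.3]' |f
python3 -c "
from h import *
st()"
```

```text
force: [0.3, 0.3, -4.2]
grip_force: 89.5
force: [0.0, -0.3, -5.2]
grip_force: 89.5
force: [0.3, 0.3, -4.2]
grip_force: 89.5
t50.8 tcp [0.6296 0.1081 0.204 ] a -153.42deg q [ 0.36  0.78 -0.88  1.79  0.73  0.94  1.19] F [ 0.3  0.3 -4.2] op 0.0637 g 89.5
```

```bash
f() { grep -E '^force:|grip'; }
python3 -m creep '[0,0,0,0,0,-0.14,0.3, 0,0,0,0,0,-0.28,0.3, 0,0,0,0,0,-0.42,0.3, 0,0,0,0,0,-0.56,0.3, 0,0,0,0,0,-0.7,0.3]' |f
python3 -m creep '[0,0,0,0,0,-0.14,0.3, 0,0,0,0,0,-0.28,0.3, 0,0,0,0,0,-0.42,0.3, 0,0,0,0,0,-0.56,0.3, 0,0,0,0,0,-0.7,0.3]' |f
python3 -m creep '[0,0,0,0,0,-0.14,0.3, 0,0,0,0,0,-0.28,0.3, 0,0,0,0,0,-0.42,0.3, 0,0,0,0,0,-0.56,0.3, 0,0,0,0,0,-0.7,0.3]' |f
python3 -m creep '[0,0,0,0,0,-0.1,0.3, 0,0,0,0,0,-0.17,0.3, 0,0,0,0,0,-0.19,0.3, 0,0,0,0,0,-0.19,0.3, 0,0,0,0,0,-0.19,0.3]' |f
python3 -c "
from h import *
plan([*P2W(.0005,.000),.204],275.3)"
```

```text
force: [0.3, -0.7, -4.7]
grip_force: 89.5
force: [0.4, -0.3, -4.5]
grip_force: 89.5
force: [-0.5, 0.6, -4.3]
grip_force: 89.5
force: [0.1, -0.4, -4.5]
grip_force: 89.5
t52.5 tcp [0.6296 0.1082 0.2041] a -85.03deg q [ 0.48  0.9  -1.1   1.78  0.91  1.07  2.27] F [ 0.1 -0.4 -4.5] op 0.0633 g 89.5
shift [-0.0319 -0.0005  0.0001] turn [ 0.0001  0.0001 -0.011 ]
```

```bash
f() { grep -E 'tcp_pos|^force:|grip'; }
python3 -m creep '[-0.004,0,0,0,0,-0.011,0.3, -0.012,-0.0005,0,0,0,-0.011,0.3, -0.021,-0.0005,0,0,0,-0.011,0.3, -0.029,-0.0005,0,0,0,-0.011,0.3, -0.0324,-0.0005,0,0,0,-0.011,0.3]' |f
python3 -m creep '[0,0,0,0,0,0,0.3, 0,0,0,0,0,0,0.3, 0,0,0,0,0,0,0.3]' |f
python3 -m creep '[0,0,0.003,0,0,0,0.3, 0,0,0.008,0,0,0,0.3, 0,0,0.013,0,0,0,0.3, 0,0,0.016,0,0,0,0.3, 0,0,0.016,0,0,0,0.3]' |f
python3 -c "
from h import *
plan([*P2W(.0005,.000),.1805],275.3)"
```

```text
tcp_pos: [0.6267, 0.143, 0.2044]
force: [0.4, -0.4, -4.5]
grip_force: 89.5
tcp_pos: [0.6273, 0.1405, 0.2041]
force: [0.1, 0.2, -4.6]
grip_force: 89.5
tcp_pos: [0.627, 0.1404, 0.1871]
force: [-0.1, -0.7, -4.0]
grip_force: 89.5
t53.5 tcp [0.627  0.1404 0.1871] a -84.64deg q [ 0.42  0.92 -1.08  1.78  0.94  1.06  2.21] F [-0.1 -0.7 -4. ] op 0.0634 g 89.5
shift [ 0.0004 -0.0003  0.0066] turn [ 0.0023 -0.0003  0.002 ]
```

```bash
f() { grep -E 'tcp_pos|^force:|grip|open'; }
python3 -m creep '[0,0,0.003,0,0,0,0.3, 0,0,0.005,0,0,0,0.3, 0,0,0.0066,0,0,0,0.3, 0,0,0.0066,0,0,0,0.3]' |f
python3 -m creep '[0,0,0.0004,0,0,0,0.3, 0,0,0.0004,0,0,0,0.3]' |f
python3 -m creep '[0,0,0,0,0,0,0.6, 0,0,0,0,0,0,0.75, 0,0,0,0,0,0,0.9, 0,0,0,0,0,0,1, 0,0,0,0,0,0,1]' |f
python3 -m creep '[0,0,-0.01,0,0,0,1, 0,0,-0.03,0,0,0,1, 0,0,-0.06,0,0,0,1, 0,0,-0.09,0,0,0,1, 0,0,-0.12,0,0,0,1]' >/dev/null
python3 -m creep '[0,0,0,0,0,0,1, 0,0,0,0,0,0,1, 0,0,0,0,0,0,1]' |f
python3 - <<'E'
from h import *
st(); i,im=shot('wrist','w11'); print(lens_at(i,im,(.6275,.1405),.054))
for y in np.arange(.07,-.07,-.003):
    p=proj(i,[[*P2W(0.01,y),.022]])[0]; print(round(y,3),p.astype(int),im[int(p[1]),int(p[0])],end=' | ')
E
```

```text
tcp_pos: [0.6271, 0.1406, 0.1812]
force: [0.2, 0.5, -4.5]
opening: 0.0634
grip_force: 89.5
tcp_pos: [0.6272, 0.1407, 0.1812]
force: [-0.2, 0.6, -3.7]
opening: 0.0632
grip_force: 89.5
tcp_pos: [0.6273, 0.1408, 0.1813]
force: [0.3, 0.1, 0.4]
opening: 0.0854
grip_force: 0.0
tcp_pos: [0.6271, 0.1405, 0.3013]
force: [0.6, -0.8, 0.7]
opening: 0.0852
grip_force: 0.0
t55.1 tcp [0.6271 0.1405 0.3013] a -84.63deg q [ 0.46  0.78 -1.16  1.72  0.77  1.18  2.31] F [ 0.6 -0.8  0.7] op 0.0852 g 0.0
(array([628.5, 138.1]), array([54.2, 60.8]), ((627.9112548828125, 138.1300811767578), 30.830142974853516), (219, 160, 71, 76))
0.07 [245 260] [38 41 38] | 0.067 [245 257] [43 52 46] | 0.064 [245 254] [123 132 132] | 0.061 [245 251] [131 139 144] | 0.058 [245 248] [61 63 60] | 0.055 [245 246] [64 65 61] | 0.052 [244 243] [65 66 63] | 0.049 [244 240] [61 62 57] | 0.046 [244 237] [135 144 151] | 0.043 [244 234] [184 181 166] | 0.04 [244 231] [189 185 169] | 0.037 [244 228] [158 154 140] | 0.034 [244 225] [165 160 146] | 0.031 [244 222] [169 165 149] | 0.028 [244 219] [171 166 151] | 0.025 [244 216] [174 168 
[... 303 characters left out ...]
244 183] [160 155 142] | -0.008 [244 180] [156 151 138] | -0.011 [244 177] [150 146 133] | -0.014 [244 173] [136 131 120] | -0.017 [244 170] [193 191 175] | -0.02 [244 167] [190 188 173] | -0.023 [244 163] [67 67 62] | -0.026 [244 160] [113 115 117] | -0.029 [244 156] [134 142 149] | -0.032 [244 153] [136 145 152] | -0.035 [244 149] [66 67 65] | -0.038 [244 145] [65 68 72] | -0.041 [244 142] [65 68 71] | -0.044 [243 138] [163 169 179] | -0.047 [243 135] [159 166 175] | -0.05 [243 131] [155 157 161] | -0.053 [243 127] [50 82 67] | -0.056 [243 124] [136 144 151] | -0.059 [243 120] [131 140 147] | -0.062 [243 116] [133 141 147] | -0.065 [243 112] [132 141 146] | -0.068 [243 109] [112 110 104] |
```

The plate is turned with its open clip towards the ram and the stack is still centred. I'll unwind the wrist and go back to the lever.

```bash

python3 -m creep '[0,0,-0.02,0,0,0.2,1, 0,0,-0.04,0,0,0.4,1, 0,0,-0.05,0,0,0.6,1, 0,0,-0.05,0,0,0.8,1, 0,0,-0.05,0,0,1,1]' >/dev/null
python3 -m creep '[0,0,0,0,0,0.2,1, 0,0,0,0,0,0.4,1, 0,0,0,0,0,0.6,1, 0,0,0,0,0,0.8,1, 0,0,0,0,0,1,1]' >/dev/null
python3 -m creep '[0,0,0,0,0,0.2,1, 0,0,0,0,0,0.4,1, 0,0,0,0,0,0.6,1, 0,0,0,0,0,0.8,1, 0,0,0,0,0,1,1]' >/dev/null
python3 -m creep '[0,0,0,0,0,0.2,1, 0,0,0,0,0,0.4,1, 0,0,0,0,0,0.6,1, 0,0,0,0,0,0.8,1, 0,0,0,0,0,1,1]' >/dev/null
python3 -m creep '[0,0,0,0,0,0.2,1, 0,0,0,0,0,0.4,1, 0,0,0,0,0,0.6,1, 0,0,0,0,0,0.8,1, 0,0,0,0,0,1,1]' >/dev/null
python3 -m creep '[0,0,0,0,0,0.2,1, 0,0,0,0,0,0.4,1, 0,0,0,0,0,0.6,1, 0,0,0,0,0,0.8,1, 0,0,0,0,0,1,1]' >/dev/null
python3 -c "
from h import *
plan([*P2W(-.107,.272),.356],95.3)"
```

```text
t57.7 tcp [0.627  0.1406 0.3498] a 95.08deg q [ 0.08  0.48 -0.53  1.71  0.27  1.04 -0.46] F [-0.3  1.  -0.8] op 0.0854 g 0.0
shift [ 0.271  -0.1083 -0.006 ] turn [-0.0042  0.0004 -0.0073]
```

```bash
f() { grep -E 'tcp_pos|^force:|open'; }
python3 -m creep '[0.01,-0.01,-0.006,0,0,-0.007,0, 0.04,-0.025,-0.006,0,0,-0.007,-1, 0.075,-0.04,-0.006,0,0,-0.007,-1, 0.11,-0.05,-0.006,0,0,-0.007,-1, 0.145,-0.06,-0.006,0,0,-0.007,-1]' 30 >/dev/null
python3 -m creep '[0.03,-0.012,0,0,0,0,-1, 0.065,-0.025,0,0,0,0,-1, 0.1,-0.037,0,0,0,0,-1, 0.126,-0.048,0,0,0,0,-1, 0.126,-0.048,0,0,0,0,-1]' >/dev/null
python3 -m creep '[0,0,0,0,0,0,-1, 0,0,0,0,0,0,-1, 0,0,0,0,0,0,-1]' |f
python3 -c "
from h import *
plan([*P2W(-.107,.270),.256],95.3)"
```

```text
tcp_pos: [0.4944, 0.3991, 0.3567]
force: [0.8, -0.1, -0.4]
opening: -0.0001
t58.8 tcp [0.4944 0.3991 0.3567] a 95.55deg q [-0.33  0.47 -0.6   1.71  0.3   1.05 -0.94] F [ 0.8 -0.1 -0.4] op -0.0001 g 0.0
shift [-0.0002  0.001   0.1007] turn [-0.0009  0.0018  0.0082]
```

```bash
f() { grep -E 'tcp_pos|^force:'; }
python3 -m creep '[0,0.001,0.03,0,0,0.008,-1, 0,0.001,0.065,0,0,0.008,-1, 0,0.001,0.092,0,0,0.008,-1, 0,0.001,0.1,0,0,0.008,-1, 0,0.001,0.1,0,0,0.008,-1]' |f
python3 -m creep '[0,0,0,0,0,0,-1, -0.01,0,0,0,0,0,-1, -0.02,0,0,0,0,0,-1, -0.03,0,0,0,0,0,-1, -0.04,0,0,0,0,0,-1]' |f
python3 -m creep '[-0.012,0,0,0,0,0,-1, -0.024,0,0,0,0,0,-1, -0.036,0,0,0,0,0,-1, -0.048,0,0,0,0,0,-1, -0.06,0,0,0,0,0,-1]' |f
python3 -m creep '[-0.01,0,0,0,0,0,-1, -0.018,0,0,0,0,0,-1, -0.024,0,0,0,0,0,-1, -0.028,0,0,0,0,0,-1, -0.03,0,0,0,0,0,-1]' |f
python3 -m creep '[-0.001,0,0,0,0,0,-1, -0.002,0,0,0,0,0,-1, -0.003,0,0,0,0,0,-1, -0.004,0,0,0,0,0,-1]' |f
python3 -c "
from h import *
s,_=st(); print(W2P(s['tcp_pos'][:2]))"
```

```text
tcp_pos: [0.495, 0.399, 0.2552]
force: [0.1, -0.6, 0.6]
tcp_pos: [0.4985, 0.3597, 0.2582]
force: [-3.1, 5.4, 0.3]
tcp_pos: [0.5043, 0.3, 0.2583]
force: [3.2, 8.3, -2.8]
tcp_pos: [0.5082, 0.2708, 0.259]
force: [6.3, 13.2, -0.7]
tcp_pos: [0.5085, 0.2677, 0.2592]
force: [6.3, 11.4, 1.6]
t60.8 tcp [0.5085 0.2677 0.2592] a 95.36deg q [-0.15  0.49 -0.57  1.93  0.36  0.81 -0.82] F [ 6.3 11.4  1.6] op 0.0002 g 5.8
[-0.10599222  0.13810679]
```

```bash
f() { grep -E 'tcp_pos|^force:'; }
python3 -m creep '[-0.001,0,0,0,0,0,-1, -0.002,0,0,0,0,0,-1, -0.002,0,0,0,0,0,-1]' |f
python3 -m creep '[-0.001,0,0,0,0,0,-1, -0.0015,0,0,0,0,0,-1, -0.0015,0,0,0,0,0,-1]' |f
python3 -m creep '[-0.001,0,0,0,0,0,-1, -0.001,0,0,0,0,0,-1, -0.001,0,0,0,0,0,-1]' |f
python3 -c "
from h import *
s,_=st(); print(W2P(s['tcp_pos'][:2]))"
```

```text
tcp_pos: [0.5086, 0.2663, 0.2593]
force: [7.3, 16.0, 0.5]
tcp_pos: [0.5086, 0.2659, 0.2594]
force: [7.9, 24.3, -3.9]
tcp_pos: [0.5086, 0.2656, 0.2594]
force: [8.9, 28.0, -7.0]
t61.5 tcp [0.5086 0.2656 0.2594] a 95.48deg q [-0.14  0.49 -0.57  1.93  0.36  0.81 -0.81] F [ 8.9 28.  -7. ] op -0.0005 g 13.4
[-0.10611776  0.13597466]
```

The lever is at its stop again. I'll release it, rise and check the nest.

```bash
f() { grep -E 'tcp_pos|^force:'; }
python3 -m creep '[0.012,0,0,0,0,0,-1, 0.026,0,0,0,0,0,-1, 0.04,0,0,0,0,0,-1, 0.054,0,0,0,0,0,-1, 0.068,0,0,0,0,0,-1]' |f
python3 -m creep '[0.014,0,0,0,0,0,-1, 0.028,0,0,0,0,0,-1, 0.042,0,0,0,0,0,-1, 0.056,0,0,0,0,0,-1, 0.072,0,0,0,0,0,-1]' |f
python3 -m creep '[0,0,-0.02,0,0,0,-1, 0,0,-0.05,0,0,0,-1, 0,0,-0.08,0,0,0,-1, 0,0,-0.1,0,0,0,1, 0,0,-0.1,0,0,0,1]' >/dev/null
python3 -m creep '[0,0,0,0,0,0,1, 0,0,0,0,0,0,1, 0,0,0,0,0,0,1]' >/dev/null
python3 - <<'E'
from h import *
i,im=shot('wrist'); print('expect top',proj(i,[[*P2W(-.1009,.2271),.12],[*P2W(-.1009,.2271),.07]]))
m=cv2.inRange(cv2.cvtColor(im,cv2.COLOR_RGB2HSV),(0,0,0),(180,255,45)); 
for c in blobs(m,80): print(cv2.boundingRect(c),cv2.contourArea(c))
E
python3 -m creep '[-0.02,0.01,0,0,0,0,1, -0.05,0.02,0,0,0,0,1, -0.085,0.035,0,0,0,0,1, -0.12,0.05,0,0,0,0,1, -0.15,0.06,0,0,0,0,1]' >/dev/null
python3 -m creep '[-0.03,0.012,0.01,0,0,0,1, -0.065,0.024,0.02,0,0,0,1, -0.1,0.037,0.035,0,0,0,1, -0.124,0.048,0.045,0,0,0,1, -0.124,0.048,0.052,0,0,0,1]' >/dev/null
python3 -m creep '[0,0,0,0,0,0,1, 0,0,0,0,0,0,1, 0,0,0,0,0,0,1]' |f
python3 - <<'E'
from h import *
st(); i,im=shot('wrist','w12'); print(lens_at(i,im,(.6275,.1405),.054))
for y in np.arange(.06,.014,-.003):
    p=proj(i,[[*P2W(0,y),.022]])[0]; print(round(y,3),im[int(p[1]),int(p[0])],end=' | ')
plan([*P2W(.0005,-.0015),.195],95.3)
# mat from top camera
i,im=shot('top'); m=cv2.inRange(cv2.cvtColor(im,cv2.COLOR_RGB2HSV),(0,0,0),(180,255,50)); m[:,:340]=0;m[:,440:]=0;m[:140]=0;m[230:]=0
c=max(blobs(cv2.morphologyEx(m,cv2.MORPH_OPEN,np.ones((5,5)))),key=cv2.contourArea); print('mat',cv2.minAreaRect((ray(i,c[:,0],.003)[:,:2]*1000).astype('f4')))
E
```

```text
tcp_pos: [0.5017, 0.3308, 0.2579]
force: [2.8, 3.5, -0.0]
tcp_pos: [0.4946, 0.4026, 0.2569]
force: [-0.6, -0.6, 0.3]
expect top [[263.71567181 261.09998857]
 [262.34951917 233.58337129]]
(0, 237, 512, 147) 36195.0
(252, 226, 24, 45) 847.5
(406, 0, 106, 270) 15860.5
tcp_pos: [0.6273, 0.1406, 0.3054]
force: [-0.1, -0.9, 0.3]
t64.1 tcp [0.6273 0.1406 0.3054] a 95.45deg q [ 0.07  0.52 -0.52  1.74  0.31  0.96 -0.48] F [-0.1 -0.9  0.3] op 0.0852 g 0.0
(array([627.8, 137.9]), array([56.9, 62.4]), ((627.2247924804688, 138.08169555664062), 31.6776065826416), (219, 164, 73, 76))
0.06 [57 88 73] | 0.057 [57 87 73] | 0.054 [58 87 73] | 0.051 [55 86 71] | 0.048 [155 160 170] | 0.045 [153 159 168] | 0.042 [154 159 167] | 0.039 [154 160 169] | 0.036 [156 162 170] | 0.033 [45 47 46] | 0.03 [127 135 142] | 0.027 [126 133 132] | 0.024 [155 161 169] | 0.021 [120 121 122] | 0.018 [185 179 164] | 0.015 [176 171 156] | t64.2 tcp [0.6273 0.1406 0.3057] a 95.46deg q [ 0.07  0.52 -0.52  1.74  0.31  0.96 -0.48] F [-0.  -0.4 -0.4] op 0.0856 g 0.0
shift [-0.0021 -0.0002  0.1107] turn [ 0.0008 -0.0012  0.0053]
mat ((570.2201538085938, -342.462890625), (174.360107421875, 167.1962432861328), 6.17922830581665)
```

```bash
f() { grep -E 'tcp_pos|^force:|open|grip'; }
python3 -m creep '[-0.002,0,0.03,0,0,0.005,1, -0.002,0,0.06,0,0,0.005,1, -0.002,0,0.09,0,0,0.005,1, -0.002,0,0.105,0,0,0.005,1, -0.002,0,0.11,0,0,0.005,1]' >/dev/null
python3 -m creep '[0,0,0,0,0,0,1, 0,0,0,0,0,0,1, 0,0,0,0,0,0,1]' |f
python3 -c "
from h import *
plan([*P2W(.0005,-.0018),.180],95.3)"
```

```text
tcp_pos: [0.6286, 0.1374, 0.197]
force: [0.6, -0.3, -0.1]
opening: 0.0854
grip_force: 0.0
t64.9 tcp [0.6286 0.1374 0.197 ] a 95.20deg q [ 0.03  0.66 -0.47  1.8   0.4   0.78 -0.55] F [ 0.6 -0.3 -0.1] op 0.0854 g 0.0
shift [ 0.0009 -0.0011  0.017 ] turn [ 0.0045 -0.0008 -0.0035]
```

```bash
f() { grep -E 'tcp_pos|^force:|open|grip'; }
python3 -m creep '[0.0009,-0.0011,0.007,0,0,0,1, 0.0009,-0.0011,0.013,0,0,0,0.9, 0.0009,-0.0011,0.017,0,0,0,0.9, 0.0009,-0.0011,0.017,0,0,0,0.8, 0.0009,-0.0011,0.017,0,0,0,0.75]' 90|f
python3 -m creep '[0,0,0,0,0,0,0.7, 0,0,0,0,0,0,0.65, 0,0,0,0,0,0,0.6, 0,0,0,0,0,0,0.5, 0,0,0,0,0,0,0.35]' 90|f
python3 -m creep '[0,0,0,0,0,0,0.3, 0,0,0,0,0,0,0.3, 0,0,0,0,0,0,0.3]' 90|f
python3 -m creep '[0,0,-0.003,0,0,0,0.3, 0,0,-0.008,0,0,0,0.3, 0,0,-0.015,0,0,0,0.3, 0,0,-0.022,0,0,0,0.3, 0,0,-0.027,0,0,0,0.3]' |f
python3 -c "
from h import *
plan([.570,-.3425,.207],95.3)"
```

```text
tcp_pos: [0.6267, 0.1378, 0.1778]
force: [0.4, 0.7, 0.9]
opening: 0.0747
grip_force: 0.0
tcp_pos: [0.6273, 0.138, 0.1798]
force: [-3.5, -2.0, 19.2]
opening: 0.064
grip_force: 99.5
tcp_pos: [0.6273, 0.138, 0.1797]
force: [-4.8, -1.8, 19.8]
opening: 0.0637
grip_force: 100.1
tcp_pos: [0.6269, 0.1378, 0.2061]
force: [-0.1, -0.0, -4.5]
opening: 0.0635
grip_force: 99.4
t66.4 tcp [0.6269 0.1378 0.2061] a 95.18deg q [ 0.03  0.64 -0.47  1.8   0.39  0.79 -0.55] F [-0.1 -0.  -4.5] op 0.0635 g 99.4
shift [-0.4732 -0.1    -0.001 ] turn [ 0.0007 -0.0001 -0.0039]
```

```bash
f() { grep -E 'tcp_pos|^force:|grip'; }
python3 -m creep '[-0.003,-0.0006,0,0,0,0,0.3, -0.009,-0.002,0,0,0,0,0.3, -0.018,-0.004,0,0,0,0,0.3, -0.03,-0.006,0,0,0,0,0.3, -0.045,-0.0095,0,0,0,0,0.3]' |f
python3 -m creep '[-0.018,-0.0038,0,0,0,0,0.3, -0.036,-0.0076,0,0,0,0,0.3, -0.054,-0.0114,0,0,0,0,0.3, -0.072,-0.0152,0,0,0,0,0.3, -0.09,-0.019,0,0,0,0,0.3]' |f
python3 -m creep '[-0.018,-0.0038,0,0,0,0,0.3, -0.036,-0.0076,0,0,0,0,0.3, -0.054,-0.0114,0,0,0,0,0.3, -0.072,-0.0152,0,0,0,0,0.3, -0.09,-0.019,0,0,0,0,0.3]' |f
python3 -m creep '[-0.018,-0.0038,0,0,0,0,0.3, -0.036,-0.0076,0,0,0,0,0.3, -0.054,-0.0114,0,0,0,0,0.3, -0.072,-0.0152,0,0,0,0,0.3, -0.09,-0.019,0,0,0,0,0.3]' |f
python3 -m creep '[-0.018,-0.0038,0,0,0,0,0.3, -0.036,-0.0076,0,0,0,0,0.3, -0.054,-0.0114,0,0,0,0,0.3, -0.072,-0.0152,0,0,0,0,0.3, -0.09,-0.019,0,0,0,0,0.3]' |f
python3 -m creep '[-0.015,-0.003,0,0,0,0,0.3, -0.028,-0.006,0,0,0,0,0.3, -0.04,-0.0085,0,0,0,0,0.3, -0.05,-0.0105,0,0,0,0,0.3, -0.058,-0.0122,0,0,0,0,0.3]' |f
python3 -m creep '[-0.005,-0.001,0,0,0,0,0.3, -0.008,-0.002,0,0,0,0,0.3, -0.01,-0.002,0,0,0,0,0.3, -0.01,-0.002,0,0,0,0,0.3, -0.01,-0.002,0,0,0,0,0.3]' |f
python3 - <<'E'
from h import *
s,_=st(); i,im=shot('wrist'); print('lens',lens_at(i,im,s['tcp_pos'][:2],s['tcp_pos'][2]-.180+.054))
E
```

```text
tcp_pos: [0.6211, 0.091, 0.2048]
force: [0.5, -1.1, -3.7]
grip_force: 99.4
tcp_pos: [0.61, -0.0019, 0.2049]
force: [-1.0, -0.3, -3.6]
grip_force: 99.4
tcp_pos: [0.5989, -0.0932, 0.2049]
force: [0.1, 0.3, -4.0]
grip_force: 99.4
tcp_pos: [0.5879, -0.1845, 0.2049]
force: [0.7, 0.1, -4.4]
grip_force: 99.4
tcp_pos: [0.5768, -0.2757, 0.2048]
force: [0.3, 0.3, -4.4]
grip_force: 99.4
tcp_pos: [0.5709, -0.3334, 0.205]
force: [0.2, 0.4, -3.8]
grip_force: 99.4
tcp_pos: [0.5705, -0.3417, 0.2051]
force: [0.6, 0.6, -4.2]
grip_force: 99.4
t69.3 tcp [ 0.5705 -0.3417  0.2051] a 95.23deg q [ 0.77  0.67 -0.45  1.74  0.37  0.82  0.23] F [ 0.6  0.6 -4.2] op 0.0630 g 99.4
lens (array([ 570.6, -344.5]), array([53.9, 64.4]), ((570.5302124023438, -344.5125732421875), 32.46615219116211), (185, 235, 139, 139))
```

```bash
f() { grep -E 'tcp_pos|^force:|grip|open'; }
python3 -m creep '[0,0,0.003,0,0,0,0.3, 0,0,0.009,0,0,0,0.3, 0,0,0.016,0,0,0,0.3, 0,0,0.022,0,0,0,0.3, 0,0,0.026,0,0,0,0.3]' |f
python3 -m creep '[0,0,0.003,0,0,0,0.3, 0,0,0.005,0,0,0,0.3, 0,0,0.0065,0,0,0,0.3, 0,0,0.0065,0,0,0,0.3, 0,0,0.0065,0,0,0,0.3]' |f
python3 -m creep '[0,0,0.001,0,0,0,0.3, 0,0,0.0015,0,0,0,0.3, 0,0,0.0015,0,0,0,0.3, 0,0,0.0015,0,0,0,0.3]' |f
```

```text
tcp_pos: [0.57, -0.342, 0.1778]
force: [0.1, -0.9, -3.6]
opening: 0.0632
grip_force: 99.4
tcp_pos: [0.5703, -0.3423, 0.1727]
force: [0.0, -0.2, -4.4]
opening: 0.0633
grip_force: 99.4
tcp_pos: [0.5703, -0.3422, 0.1712]
force: [-0.0, 0.8, -3.3]
opening: 0.0634
grip_force: 99.4
```

```bash
f() { grep -E 'tcp_pos|^force:|grip|open'; }
python3 -m creep '[0,0,0.0007,0,0,0,0.3, 0,0,0.0007,0,0,0,0.3, 0,0,0.0007,0,0,0,0.3]' |f
python3 -m creep '[0,0,0,0,0,0,0.6, 0,0,0,0,0,0,0.75, 0,0,0,0,0,0,0.9, 0,0,0,0,0,0,1, 0,0,0,0,0,0,1]' |f
python3 -m creep '[0,0,-0.01,0,0,0,1, 0,0,-0.03,0,0,0,1, 0,0,-0.06,0,0,0,1, 0,0,-0.1,0,0,0,1, 0,0,-0.14,0,0,0,1]' >/dev/null
python3 -m creep '[0,0,0,0,0,0,1, 0,0,0,0,0,0,1, 0,0,0,0,0,0,1]' |f
python3 - <<'E'
from h import *
s,_=st(); i,im=shot('wrist','w13'); print('lens',lens_at(i,im,(.5705,-.342),.045))
E
```

```text
tcp_pos: [0.5703, -0.3423, 0.1709]
force: [-3.2, 1.1, 5.2]
opening: 0.0631
grip_force: 104.7
tcp_pos: [0.5703, -0.3423, 0.1704]
force: [-0.7, -0.2, 0.3]
opening: 0.0858
grip_force: 0.0
tcp_pos: [0.57, -0.3423, 0.311]
force: [0.1, 0.7, -0.7]
opening: 0.0852
grip_force: 0.0
t71.9 tcp [ 0.57   -0.3423  0.311 ] a 95.18deg q [ 0.8   0.55 -0.49  1.69  0.3   0.99  0.29] F [ 0.1  0.7 -0.7] op 0.0852 g 0.0
lens (array([ 575.2, -347.3]), array([61.1, 74.9]), ((573.7667236328125, -349.830078125), 39.72471237182617), (212, 157, 90, 72))
```

View pics/w13.png

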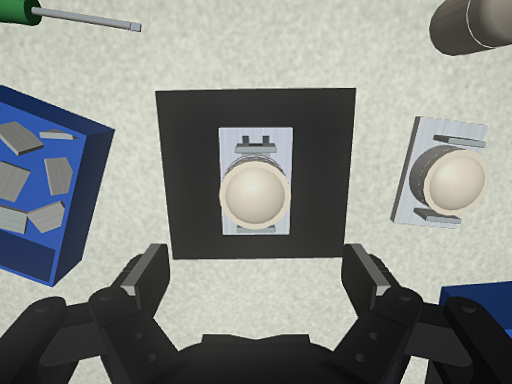

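The lamp lies mid-mat, with the plate at columns 219–292 and rows 127–235 and the lens at about (255,195). I'll check the stack's offset numerically, then hand in.

```bash
python3 - <<'E'
from h import *
i=camera_info('wrist'); c=ray(i,[[219,128],[292,127],[219,235],[289,235]],.013); print('plate',c.mean(0).round(4)); 
print('lens flange edges',ray(i,[[219,196],[291,196],[255,229],[255,162]],.045).round(4))
print('mat',ray(i,[[156,91],[355,88],[173,259],[345,256]],.003).mean(0).round(4)); st()
E
```

```text
plate [ 0.5695 -0.3424  0.013 ]
lens flange edges [[ 0.5401 -0.3463  0.045 ]
 [ 0.5997 -0.3408  0.045 ]
 [ 0.5726 -0.3733  0.045 ]
 [ 0.5673 -0.315   0.045 ]]
mat [ 0.5718 -0.3413  0.003 ]
t71.9 tcp [ 0.5699 -0.3422  0.3101] a 95.19deg q [ 0.8   0.55 -0.49  1.69  0.3   0.99  0.29] F [-0.6 -0.  -0.5] op 0.0857 g 0.0
```

```bash
python3 -c "
from workcell import manip
print(manip.hand_in())"
```

```text
the job is handed in; nothing more can be done
None
```

The job is handed in; the hand-in call returned no verdict. By my last measurements the finished lamp (four spacers, lens, both clips pressed home) lies on the mat within about 3 mm of its centre, the lens about 2 mm off the plate's centre and the lever back at rest.

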